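# Hang the loose drifts in the bench rack and lock it

## Robot

A 7-joint arm with a two-finger parallel gripper is mounted at the origin on a cart in front of the work surface, level with it; the furniture and walls round the work are solid. World frame = base frame: x ahead of the robot, y to its left, z up, the work surface at z = 0. Lengths are in m, angles in rad, forces in N, time in s.
With the tool pointing down it reaches from about 0.425 to 0.925 m from the base axis. Payload 6.8 kg.
Tool frame: the origin (TCP) lies at the very end of the fingers, on their centre line; the grasp point (between the pads) lies 19 mm behind it (hold_point_z is the distance from the TCP to the grasp point, in m); z points along the fingers, y is the line along which they close (so a half turn about z gives the same grasp; the last joint's range is limited). The gripper opens to 88 mm and grips with 3 to 60 N. Pads are 20 mm wide; open, the fingers measure 115 mm over their backs; the gripper's body (75 mm by 178 mm) begins 61 mm behind the grasp point.
Start: joints at [-1.289, 0.477, 0.022, 1.555, -0.011, 1.109, -0.083], TCP at [0.256, 0.624, 0.223] pointing down, gripper open.
Joint ranges: [-2.96, 2.96], [-0.34, 2.1], [-1.41, 1.46], [0.24, 2.44], [-1.37, 4.51], [0.17, 1.92], [-2.96, 2.96]. Speed limits (rad/s): [2.39, 2.39, 3.14, 3.14, 3.14, 3.14, 3.14].

## Interface

Orientations are given as a unit quaternion [w, x, y, z].
In Python, from workcell import * gives the robot as it stands. The module is installed in compiled form; this text tells all that it offers.
- The arm moves only by the shell command python3 -m creep 'ROWS' [FORCE]. ROWS is JSON, a list of rows, each a list of 3 entries, a list of its own where there are three numbers: the closure, from 0 (fully open) to 1 (shut), then the shift along the tool's x, y, z in m, then the turn about the tool's z in rad. A call has exactly 10 rows; each row is the pose to reach, as a shift and turn from the pose commanded when the call began, along the tool's axes at that moment; what a row does not reach only later rows make up. A row lasts 1/10 s, in which the tool goes at most 50 mm and 8.59 degrees, less where a joint would pass 70% of its speed; a pose out of reach is approached as far as the arm can. A call with a gripper value outside its range is refused whole. The fingers move at their own pace and stop on an object; FORCE is the grip in N (left out, the last holds). Time passes only in rows, so rows that repeat a pose let the fingers close, or fill a call up. It gives the time, the measured TCP pose, the force, the opening and the grip force at its end, in the units of the state.
- observe(): the state, without advancing time (a new reading comes with each control period).
- camera(name): name is "side" or "top" or "wrist"; returns a dict with "image" (480x640x3 uint8, blue, green, red), "z_map" (480x640 float32, m along the optical axis (not along the pixel's ray), 0 where there is no reading), "K" (3x3 intrinsics, pixels), "dist" ([k1, k2, p1, p2, k3] as OpenCV has them; the pictures are not rectified), "extrinsics" (4x4, takes a point from camera to world coordinates); the wrist camera has in their place "mount" (4x4, takes a point from camera to tool coordinates, whose origin is the TCP and whose axes are the flange's). Camera axes: x right, y down, z forward; pixel columns grow to the right and rows downward; lengths in m; the calibration is good to about 2 mm. A picture is of the moment at which its call begins: read the wrist's pose just before it.
- finish_job(): hands the job in; it is judged then, once.
The state is a dict: "time_s": time; "qpos": joint angles; "dq": joint speeds; "tau": joint torques, N m; "tool_pos": TCP position; "eef_rot": TCP orientation; "wrist_force": force on the tool from outside, world axes, zero at the start; "torque": the same for the moment, N m; "gripper_width": opening from 0.0 (shut) to 1.0 (fully open); "grip_force": force on a finger pad.
Only numpy, scipy, OpenCV 4.12 (cv2) and the standard library are available. Lean on these libraries where they do the work, as an engineer would, in place of code of your own. Each camera call takes 0.05 s, during which the arm holds its last target. There are 200 camera calls.

## Task

Put the loose drifts away: slide the rack's lock bar fully open, then hang every drift that lies on the bench in a free slot. Pick each up by its handle, clear of the bench ease your grip so that it swings plumb with the shank down, grip it again, bring the shank in through the open slot mouth from the front and lower the guard flat onto the plate. When all hang, slide the lock bar fully closed; the drifts already hanging and the other things on the bench stay where they are.

Things in the scene. Friction and masses are not known exactly. Their poses are not given: they have to be found in the camera images.
- drift_rack: fixed wooden rack (y = -155 to 220 mm); slotted plate 10 mm thick, top at 160 mm. Origin on the bench under the slots; x from the open front to the back, y left. Six slots 54 mm apart, 22 mm wide, run in from the plate's front edge (x = -48, flared) to x = +12; free air below the plate down to a 12 mm base board (x = -30 to 50).
- lock_bar (a joint): steel lock bar sliding under the plate, in m along the rack's y axis: 0 = closed (its catches stand across all six slot mouths, in front of the shanks, at rack x = -44 to -36 mm), 0.022 = fully open (against its stop, mouths clear). It stays where it is left; about 1.5 N of friction.
- lock_knob (a point): centre of the upright round black knob at the left end of the lock bar, 20 mm in diameter and 45 mm tall (so it reaches 22 mm above this point and 22 mm below); it stands clear of the rack's left end and moves with the bar.
- slot_1 (a point): slot 1 of 6, counted from the right: the place on the plate's top face where the origin of a hung drift should be (8 mm in front of the rack's origin line). Axes as the rack's. A shank within 17 mm in front of it or 12 mm behind it is clear of the closed catches and the slot's end.
- slot_2 (a point): slot 2 of 6, counted from the right: the place on the plate's top face where the origin of a hung drift should be (8 mm in front of the rack's origin line). Axes as the rack's. A shank within 17 mm in front of it or 12 mm behind it is clear of the closed catches and the slot's end.
- slot_3 (a point): slot 3 of 6, counted from the right: the place on the plate's top face where the origin of a hung drift should be (8 mm in front of the rack's origin line). Axes as the rack's. A shank within 17 mm in front of it or 12 mm behind it is clear of the closed catches and the slot's end.
- slot_4 (a point): slot 4 of 6, counted from the right: the place on the plate's top face where the origin of a hung drift should be (8 mm in front of the rack's origin line). Axes as the rack's. A shank within 17 mm in front of it or 12 mm behind it is clear of the closed catches and the slot's end.
- slot_5 (a point): slot 5 of 6, counted from the right: the place on the plate's top face where the origin of a hung drift should be (8 mm in front of the rack's origin line). Axes as the rack's. A shank within 17 mm in front of it or 12 mm behind it is clear of the closed catches and the slot's end.
- slot_6 (a point): slot 6 of 6, counted from the right: the place on the plate's top face where the origin of a hung drift should be (8 mm in front of the rack's origin line). Axes as the rack's. A shank within 17 mm in front of it or 12 mm behind it is clear of the closed catches and the slot's end.
- drift_1: drift: wooden handle 22 mm dia x 50 mm, square steel guard 34 x 34 x 8 mm, round steel shank 16 mm dia x 120 mm; 0.22 to 0.34 kg. Origin: centre of the guard's underside; z axis along the drift to the handle (handle z = 8 to 58, shank 0 to -120); centre of mass near z = -38. A 40 N grip holds it slanting; at 3 to 6 N it swings down but is not dropped. Lies loose on the bench. May be absent.
- drift_2: drift: wooden handle 22 mm dia x 50 mm, square steel guard 34 x 34 x 8 mm, round steel shank 16 mm dia x 120 mm; 0.22 to 0.34 kg. Origin: centre of the guard's underside; z axis along the drift to the handle (handle z = 8 to 58, shank 0 to -120); centre of mass near z = -38. A 40 N grip holds it slanting; at 3 to 6 N it swings down but is not dropped. Lies loose on the bench. May be absent.
- drift_3: drift: wooden handle 22 mm dia x 50 mm, square steel guard 34 x 34 x 8 mm, round steel shank 16 mm dia x 120 mm; 0.22 to 0.34 kg. Origin: centre of the guard's underside; z axis along the drift to the handle (handle z = 8 to 58, shank 0 to -120); centre of mass near z = -38. A 40 N grip holds it slanting; at 3 to 6 N it swings down but is not dropped. Lies loose on the bench. May be absent.
- drift_4: drift: wooden handle 22 mm dia x 50 mm, square steel guard 34 x 34 x 8 mm, round steel shank 16 mm dia x 120 mm; 0.22 to 0.34 kg. Origin: centre of the guard's underside; z axis along the drift to the handle (handle z = 8 to 58, shank 0 to -120); centre of mass near z = -38. A 40 N grip holds it slanting; at 3 to 6 N it swings down but is not dropped. Lies loose on the bench. May be absent.
- hung_1: a drift just like the loose ones that already hangs upright in a slot of the rack: that slot is taken. Origin: centre of the tip of its shank, 120 mm below the guard's underside; z axis up toward the handle, whose end is 178 mm above the origin. May be absent.
- hung_2: a drift just like the loose ones that already hangs upright in a slot of the rack: that slot is taken. Origin: centre of the tip of its shank, 120 mm below the guard's underside; z axis up toward the handle, whose end is 178 mm above the origin. May be absent.
- hung_3: a drift just like the loose ones that already hangs upright in a slot of the rack: that slot is taken. Origin: centre of the tip of its shank, 120 mm below the guard's underside; z axis up toward the handle, whose end is 178 mm above the origin. May be absent.
- hung_4: a drift just like the loose ones that already hangs upright in a slot of the rack: that slot is taken. Origin: centre of the tip of its shank, 120 mm below the guard's underside; z axis up toward the handle, whose end is 178 mm above the origin. May be absent.
- tape_measure: tape measure, 38 x 102 x 65 mm, standing on the bench, bystander; origin at the centre of its underside
- screw_box: open green box of screws, 80 x 110 x 28 mm, bystander; origin at the centre of its underside
- sanding_block: cork sanding block, 60 x 111 x 30 mm, bystander; origin at the centre of its underside

How it is judged:
By the outcome, as a careful person would: the job done as asked, in the order asked, and still so for the second after the job is handed in, with the robot touching nothing.
Of hung_1, hung_2, hung_3 only 1 to 1 are there at a start; the rules pass over those that are not, and their reading is None.
Of drift_1, drift_2, drift_3, drift_4 only 3 to 4 are there at a start; the rules pass over those that are not, and their reading is None.
At some moment in a run one of drift_1, drift_2, drift_3, drift_4 may be knocked a few centimetres aside while the robot is not near it.
It also fails if it takes over 210 s, if anything falls off the work surface, if the arm or the gripper's body presses on something with over 40 N, if the wrist force passes 120 N, or if a joint passes its speed limit or range.

## Working session

There is one attempt and no reset: what is moved stays moved. The work goes in short steps, Python scripts to look and compute and a shell command to move; the robot and the scene stay as the last step left them, time stands still between calls to the robot, and variables do not carry over. Pictures are saved under pics/ and viewed, at most 14 in all, crops included, and the job is handed in when it is done.

```bash
mkdir -p pics; ls; python3 - <<'E'
from workcell import *
import cv2,numpy as np
print(observe())
for n in("top","side"):
    c=camera(n); cv2.imwrite(f"pics/{n}0.png",c["image"]); np.savez(f"{n}0.npz",**{k:c[k] for k in c})
    print(n,c["K"].tolist(),c["dist"],c["extrinsics"].round(3).tolist())
E
```

```text
pics
{'time_s': 0.0, 'qpos': array([-1.28909547,  0.47779118,  0.0223373 ,  1.55642907, -0.01150418,
        1.10929178, -0.08310244]), 'dq': array([ 0.00088985, -0.00046246,  0.0014443 , -0.00099955, -0.00085305,
       -0.0017727 ,  0.00070819]), 'tau': array([-2.43358357e-05, -5.82840121e+01,  1.53481442e+00, -2.72616076e+01,
       -5.43186336e-02,  1.67418772e-02,  1.29980494e-04]), 'tool_pos': array([0.25628841, 0.62381129, 0.22169711]), 'eef_rot': array([-1.10330743e-04,  1.93659112e-01,  9.81068472e-01, -8.88817125e-04]), 'wrist_force': array([-0.33203586, -0.33826762, -0.26637162]), 'torque': array([ 0.01136499,  0.00733432, -0.00338746]), 'grip_force': 0.0, 'gripper_width': 0.99968560236293}
top [[558.675221116767, 0.0, 320.173582392607], [0.0, 558.675221116767, 250.38174531561862], [0.0, 0.0, 1.0]] [-0.15797493  0.          0.          0.          0.        ] [[-0.002, -0.995, 0.097, 0.339], [-1.0, 0.003, 0.015, -0.122], [-0.015, -0.097, -0.995, 1.561], [0.0, 0.0, 0.0, 1.0]]
side [[468.5354916253128, 0.0, 315.7551068299933], [0.0, 468.5354916253128, 242.12036995028808], [0.0, 0.0, 1.0]] [-0.11416221  0.          0.          0.          0.        ] [[-0.076, 0.589, -0.805, 1.33], [0.997, 0.043, -0.062, -0.042], [-0.002, -0.807, -0.59, 0.751], [0.0, 0.0, 0.0, 1.0]]
```

View pics/top0.png

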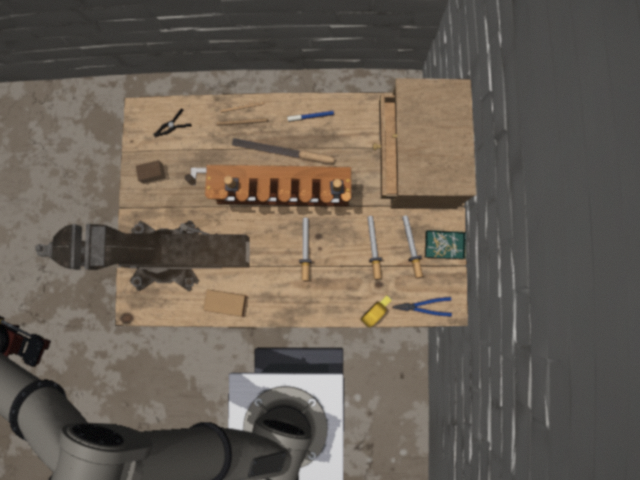

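View pics/side0.png

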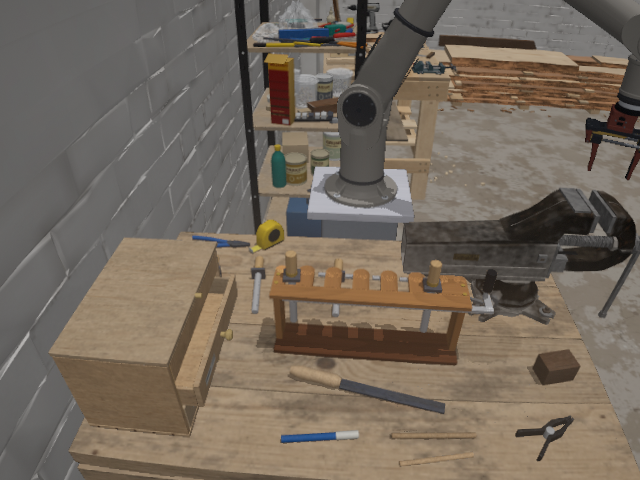

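The top view shows three loose drifts, with handles near (306,270), (376,268) and (417,268). The rack's plate spans about (205..350, 165..205), with drifts hanging in the end slots (232,187) and (337,187). The knob is near (192,179), and the bystanders are around the edges.

```bash
cat > h.py <<'E'
import cv2,numpy as np
from scipy.spatial.transform import Rotation as R
def rot(q): return R.from_quat([q[1],q[2],q[3],q[0]]).as_matrix()
def ext(c,st=None):
    if "extrinsics" in c: return np.array(c["extrinsics"])
    T=np.eye(4); T[:3,:3]=rot(st["eef_rot"]); T[:3,3]=st["tool_pos"]; return T@np.array(c["mount"])
def ray(c,px,z,E):
    "pixels -> world points on plane z"
    u=cv2.undistortPoints(np.array(px,float).reshape(-1,1,2),c["K"],c["dist"])[:,0]
    d=np.c_[u,np.ones(len(u))]@E[:3,:3].T; o=E[:3,3]
    return o+d*((z-o[2])/d[:,2])[:,None]
def pts(c,E):
    "depth map -> world points HxWx3"
    h,w=c["z_map"].shape; g=np.stack(np.meshgrid(np.arange(w),np.arange(h)),-1).reshape(-1,1,2).astype(float)
    u=cv2.undistortPoints(g,c["K"],c["dist"])[:,0]; z=c["z_map"].reshape(-1,1)
    return ((np.c_[u,np.ones(len(u))]*z)@E[:3,:3].T+E[:3,3]).reshape(h,w,3)
E
python3 - <<'E'
from h import *
c=dict(np.load("top0.npz")); E=ext(c); P=pts(c,E)
b=c["image"]; 
# plate: depth 0.15..0.168 within crop
m=np.zeros(b.shape[:2],np.uint8); m[150:215,195:360]=1
pl=(m>0)&(abs(P[...,2]-.16)<.012)
q=P[pl][:,:2]; r=cv2.minAreaRect((q*1000).astype(np.float32)); print("plate",r, np.median(P[pl][:,2]), cv2.boxPoints(r).round().tolist())
for n,(u,v) in dict(h6=(232,187),h1=(337,187),knob=(192,179)).items():
    print(n,P[v-6:v+7:2,u,2].round(3).tolist(), ray(c,[(u,v)],P[v,u,2],E).round(3))
# drifts : pixels raised above bench in region
d=(P[...,2]>.004)&(P[...,2]<.05); d[:210]=0;d[285:]=0;d[:,:290]=0;d[:,425:]=0
n,l,s,ce=cv2.connectedComponentsWithStats(d.astype(np.uint8))
for i in range(1,n):
    if s[i,4]>100:
        q=ray(c,np.argwhere(l==i)[:,::-1],.012,E)[:,:2]*1000
        print(s[i].tolist(),cv2.minAreaRect(q.astype(np.float32)),q.mean(0), P[l==i][:,2].max())
print("bench z",np.median(P[215:260,330:360,2]))
cv2.imwrite("pics/c1.png",cv2.resize(b[150:290,180:460],(800,400),interpolation=cv2.INTER_CUBIC))
E
```

```text
plate ((649.8497314453125, 24.364013671875), (407.5502014160156, 95.90221405029297), 88.64800262451172) 0.1591678625555839 [[597.0, -178.0], [693.0, -180.0], [703.0, 227.0], [607.0, 229.0]]
h6 [0.209, 0.202, 0.19, 1.561, 0.166, 0.01, 0.012] [[ 0.339 -0.122  1.561]]
h1 [0.22, 0.216, 0.215, 0.217, 0.195, 0.168, 0.165] [[ 0.625 -0.143  0.217]]
knob [0.151, 0.146, 0.205, 1.561, 0.194, 0.181, 0.148] [[ 0.339 -0.122  1.561]]
[366, 215, 17, 65, 450] ((499.13330078125, -250.0830078125), (180.05909729003906, 36.5423583984375), 3.2757656574249268) [ 489.94127163 -249.07100791] 0.04282004133695749
[401, 215, 23, 63, 453] ((501.3052062988281, -354.7459716796875), (177.3711395263672, 43.49331283569336), 5.7283453941345215) [ 492.26662424 -354.54947564] 0.038140876460116324
[298, 218, 14, 63, 451] ((493.91943359375, -57.469947814941406), (34.4261589050293, 174.41412353515625), 86.88187408447266) [486.4167499  -57.00394189] 0.04098262163221267
bench z -0.0007684605655881027
```

View pics/c1.png

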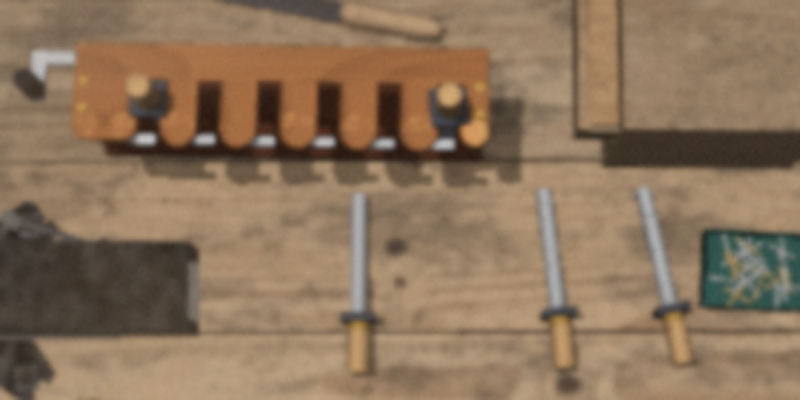

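The crop shows the rack closed, with white catches across all the mouths. Slots 1 and 6 are taken. The knob sits on an L arm at crop (30,82). Next I'll take a closer look with the wrist camera.

```bash
cat >> h.py <<'E'
def go(x,y,z,yaw=90):
    "print tool-frame shift & turn to reach TCP xyz (m) with tool y at world angle yaw (deg, mod 180)"
    from workcell import observe
    s=observe(); M=rot(s["eef_rot"]); d=M.T@(np.array([x,y,z])-s["tool_pos"])
    a=np.degrees(np.arctan2(M[1,1],M[0,1])); t=(yaw-a+90)%180-90
    print("t%.1f"%s["time_s"],"tcp",s["tool_pos"].round(4).tolist(),"yaw %.2f"%a,"shift",d.round(4).tolist(),"turn %.3f"%np.radians(-t),"F",s["wrist_force"].round(1).tolist())
E
python3 - <<'E'
from h import *
go(.52,.12,.45,90)
c=dict(np.load("top0.npz")); P=pts(c,ext(c))
for n,(a,b,e,f) in dict(vise=(225,275,60,250),viseR=(235,265,200,250),tape=(297,330,360,392)).items():
    z=P[a:b,e:f]; z=z[z[...,2]<.6]; print(n,z[:,2].max(), z[z[:,2]>.03].min(0),z[z[:,2]>.03].max(0))
from workcell import camera
c=camera("wrist"); print(c["K"].tolist(),c["mount"].round(3).tolist())
E
```

```text
t0.1 tcp [0.2563, 0.6239, 0.2218] yaw 67.67 shift [-0.4354, -0.3663, -0.2276] turn -0.390 F [-0.0, -1.1, -0.7]
vise 0.27744928949461967 [0.42153183 0.08712811 0.03038251] [0.55901426 0.53994753 0.27744929]
viseR 0.1848267200111453 [0.43983242 0.08712811 0.07711317] [0.51757872 0.20436128 0.18482672]
tape 0.06969848591933991 [ 0.27779295 -0.27740119  0.03200176] [ 0.34551137 -0.20909514  0.06969849]
[[402.3722089696667, 0.0, 323.78651659113547], [0.0, 402.3722089696667, 234.48157694572487], [0.0, 0.0, 1.0]] [[0.001, -0.958, -0.286, 0.079], [1.0, 0.001, 0.0, 0.001], [-0.0, -0.286, 0.958, -0.163], [0.0, 0.0, 0.0, 1.0]]
```

```bash
python3 -m creep '[[0,[0,0,-0.05],0],[0,[-0.02,-0.02,-0.1],-0.1],[0,[-0.05,-0.05,-0.15],-0.2],[0,[-0.1,-0.08,-0.19],-0.3],[0,[-0.14,-0.11,-0.2276],-0.39],[0,[-0.17,-0.14,-0.2276],-0.39],[0,[-0.21,-0.17,-0.2276],-0.39],[0,[-0.245,-0.2,-0.2276],-0.39],[0,[-0.28,-0.235,-0.2276],-0.39],[0,[-0.32,-0.265,-0.2276],-0.39]]'
python3 -c "
from h import *
go(.52,.12,.45)"
```

```text
time_s: 1.15
tool_pos: [0.4353, 0.2868, 0.45]
eef_rot: [0.0, -0.0, 1.0, 0.0]
wrist_force: [1.2, 0.6, -1.1]
gripper_width: 1.001
grip_force: 0.0
t1.1 tcp [0.4353, 0.2868, 0.45] yaw 90.02 shift [-0.0847, -0.1669, -0.0] turn 0.000 F [1.2, 0.6, -1.1]
```

```bash
python3 -m creep '[[0,[-0.02,-0.04,0],0],[0,[-0.04,-0.08,0],0],[0,[-0.06,-0.12,0],0],[0,[-0.08,-0.16,0],0],[0,[-0.0847,-0.1668,0],0],[0,[-0.0847,-0.1668,0],0],[0,[-0.0847,-0.1668,0],0],[0,[-0.0847,-0.1668,0],0],[0,[-0.0847,-0.1668,0],0],[0,[-0.0847,-0.1668,0],0]]'
python3 - <<'E'
from h import *
from workcell import *
s=observe(); c=camera("wrist"); cv2.imwrite("pics/w1.png",c["image"])
np.savez("w1.npz",E=ext(c,s),**c); print(s["tool_pos"])
E
```

```text
time_s: 2.15
tool_pos: [0.5193, 0.1232, 0.4497]
eef_rot: [-0.0, -0.001, 1.0, 0.0]
wrist_force: [0.3, -0.0, 0.5]
gripper_width: 0.999
grip_force: 0.0
[0.51927643 0.12317846 0.44972199]
```

View pics/w1.png

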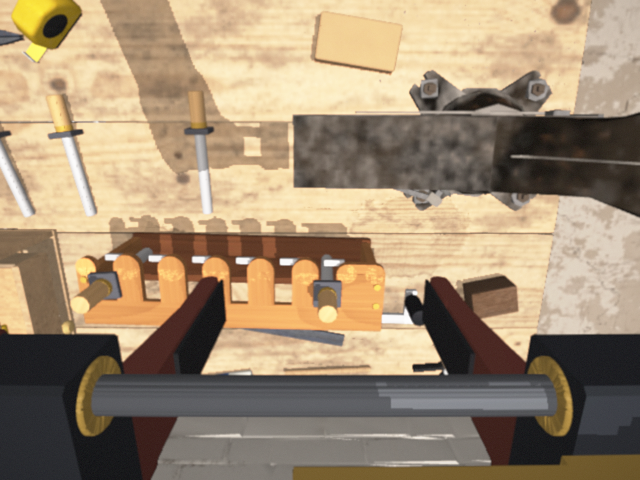

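The wrist view shows the plate's front lobes at rows ~257-300, slots between them, knob top near (413,295), handles of loose drifts at (58,113) and (197,108), and vise clear of the rack.

```bash
python3 - <<'E'
from h import *
c=dict(np.load("w1.npz")); E=c["E"]; b=c["image"].astype(int)
hsv=cv2.cvtColor(c["image"],cv2.COLOR_BGR2HSV)
P=pts(c,E)
print("plate z",[P[r,k,2].round(4) for r,k in((315,260),(310,170),(285,260),(280,360))])
print(hsv[315,260],hsv[285,260],hsv[290,150],hsv[290,237], P[290,237],P[290,190])
org=(hsv[...,1]>130)&(hsv[...,0]<20)&(hsv[...,2]>110)&(abs(P[...,2]-.16)<.012)
for r in (275,282,290):
    row=org[r,80:395].astype(int); e=np.flatnonzero(np.diff(row))+80.5
    w=ray(c,[(k,r) for k in e],.16,E); print(r,[(float(k),int(np.diff(row)[int(k-80.5)]),*(1000*p[:2]).round(1)) for k,p in zip(e,w)])
col=[]
for k in (170,215,260,305,350): 
    v=np.flatnonzero(org[240:300,k])[0]+240-.5; col.append((k,v))
print("front lobes",(ray(c,col,.16,E)[:,:2]*1000).round(1).tolist())
# back edge
col=[(k,np.flatnonzero(org[300:345,k])[-1]+300.5) for k in (240,255,270,285,370)]
print("back",(ray(c,col,.16,E)[:,:2]*1000).round(1).tolist())
kn=P[270:335,385:440]; dk=(hsv[270:335,385:440,2]<60)
n,l,s,_=cv2.connectedComponentsWithStats(dk.astype(np.uint8))
for i in range(1,n):
    if s[i,4]>30: q=kn[l==i]; print("dark",s[i].tolist(),q.min(0).round(3),np.median(q,0).round(3),q.max(0).round(3))
cv2.imwrite("pics/w1c.png",cv2.resize(c["image"][235:345,300:450],(750,550),interpolation=cv2.INTER_CUBIC))
E
```

```text
plate z [np.float64(0.1614), np.float64(0.1616), np.float64(0.1614), np.float64(0.1583)]
[ 16 145 247] [ 16 145 245] [ 16  79 198] [ 20  71 242] [ 0.71934191 -0.01893023  0.00146382] [ 0.71990575 -0.09714489  0.00108418]
275 [(85.5, -1, np.float64(628.3), np.float64(-166.1)), (117.5, 1, np.float64(628.0), np.float64(-126.7)), (140.5, -1, np.float64(627.9), np.float64(-98.4)), (158.5, 1, np.float64(627.8), np.float64(-76.4)), (162.5, -1, np.float64(627.7), np.float64(-71.5)), (164.5, 1, np.float64(627.7), np.float64(-69.0)), (166.5, -1, np.float64(627.7), np.float64(-66.6)), (169.5, 1, np.float64(627.7), np.float64(-62.9)), (180.5, -1, np.float64(627.6), np.float64(-49.5)), (181.5, 1, np.float64(627.6), np.float64(-48.3)), (185.5, -1, np.float64(627.6), np.float64(-43.4)), (186.5, 1, np.float64(627.6), np.float64(-42.2)), (187.5, -1, np.float64(627.6), np.float64(-41.0)), (202.5, 1, np.float64(627.5), np.float64(-22.7)), (230.5, -1, np.float64(627.4), np.float64(11.3)), (246.5, 1, np.float64(627.3), np.float64(30.7)), (274.5, -1, np.float64(627.1), np.float64(64.7)), (291.5, 1, np.flo
[... 2268 characters left out ...]
 np.float64(647.2), np.float64(10.1)), (248.5, 1, np.float64(647.0), np.float64(32.2)), (273.5, -1, np.float64(646.9), np.float64(62.8)), (292.5, 1, np.float64(646.8), np.float64(86.1)), (312.5, -1, np.float64(646.7), np.float64(110.6)), (341.5, 1, np.float64(646.6), np.float64(146.1)), (374.5, -1, np.float64(646.5), np.float64(186.6)), (378.5, 1, np.float64(646.5), np.float64(191.5)), (383.5, -1, np.float64(646.5), np.float64(197.6))]
front lobes [[600.1, -59.4], [602.4, -5.6], [603.4, 48.1], [603.2, 101.9], [610.7, 155.7]]
back [[698.7, 18.8], [698.6, 37.7], [699.9, 56.7], [698.4, 75.6], [700.9, 183.1]]
dark [20, 11, 35, 54, 1057] [0.441 0.124 0.168] [0.521 0.168 0.459] [0.665 0.238 0.613]
```

View pics/w1c.png

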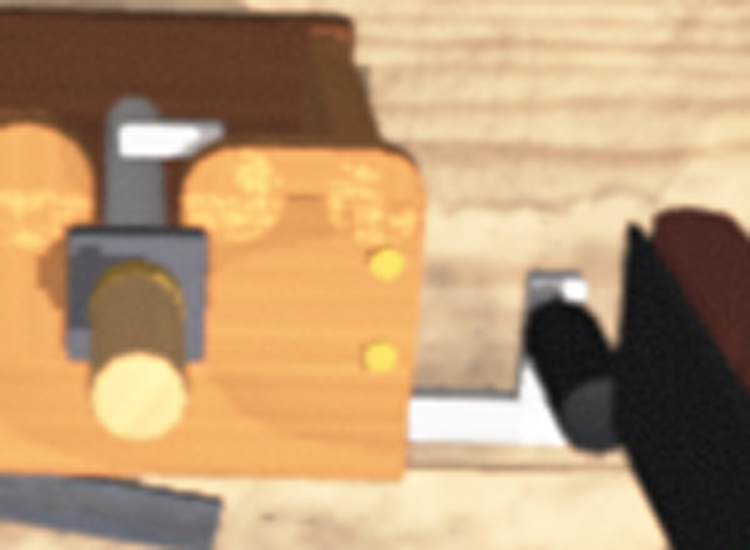

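```bash
python3 - <<'E'
from h import *
c=dict(np.load("w1.npz")); E=c["E"]; P=pts(c,E)
for r in range(290,326,4): print(r,[P[r,k].round(3).tolist() for k in (410,414,418)])
print("arm",P[318,390].round(3),P[317,402].round(3))
c=dict(np.load("top0.npz")); Et=ext(c)
for z in (.15,.17,.19): print(z,ray(c,[(191,179)],z,Et).round(3))
E
```

```text
290 [[0.652, 0.233, 0.147], [0.653, 0.238, 0.146], [0.718, 0.28, 0.003]]
294 [[0.653, 0.231, 0.158], [0.657, 0.238, 0.15], [0.726, 0.281, 0.001]]
298 [[0.649, 0.227, 0.178], [0.648, 0.231, 0.179], [0.65, 0.237, 0.175]]
302 [[0.65, 0.225, 0.185], [0.649, 0.229, 0.189], [0.649, 0.234, 0.188]]
306 [[0.652, 0.224, 0.193], [0.649, 0.227, 0.198], [0.649, 0.231, 0.199]]
310 [[0.653, 0.222, 0.2], [0.65, 0.225, 0.206], [0.648, 0.229, 0.209]]
314 [[0.656, 0.222, 0.204], [0.652, 0.224, 0.211], [0.652, 0.229, 0.211]]
318 [[0.66, 0.222, 0.205], [0.657, 0.225, 0.212], [0.657, 0.229, 0.211]]
322 [[0.696, 0.235, 0.15], [0.662, 0.225, 0.212], [0.662, 0.23, 0.21]]
arm [0.69  0.209 0.151] [0.689 0.225 0.149]
0.15 [[0.664 0.237 0.15 ]]
0.17 [[0.66  0.231 0.17 ]]
0.19 [[0.655 0.226 0.19 ]]
```

```bash
python3 -c "
from h import *
go(.658,.229,.172,91.3)"
```

```text
t2.2 tcp [0.5194, 0.1229, 0.4498] yaw 90.09 shift [-0.1388, 0.1058, 0.2778] turn -0.021 F [0.1, 0.3, 0.1]
```

```bash
python3 -m creep '[[0,[-0.035,0.03,0],-0.021],[0,[-0.07,0.06,0.02],-0.021],[0,[-0.105,0.09,0.04],-0.021],[0,[-0.1388,0.106,0.07],-0.021],[0,[-0.1388,0.106,0.115],-0.021],[0,[-0.1388,0.106,0.16],-0.021],[0,[-0.1388,0.106,0.2],-0.021],[0,[-0.1388,0.106,0.23],-0.021],[0,[-0.1388,0.106,0.23],-0.021],[0,[-0.1388,0.106,0.23],-0.021]]'
python3 - <<'E'
from h import *
from workcell import *
s=observe(); c=camera("wrist"); cv2.imwrite("pics/w2.png",c["image"])
np.savez("w2.npz",E=ext(c,s),**c); go(.658,.229,.172,91.3)
E
```

```text
time_s: 3.2
tool_pos: [0.6586, 0.2285, 0.2203]
eef_rot: [-0.0, -0.011, 1.0, -0.0]
wrist_force: [-0.4, 0.5, 0.5]
gripper_width: 0.997
grip_force: 0.0
t3.2 tcp [0.6594, 0.2286, 0.2217] yaw 91.23 shift [0.0015, 0.0003, 0.0497] turn -0.001 F [0.1, -0.9, -0.1]
```

View pics/w2.png

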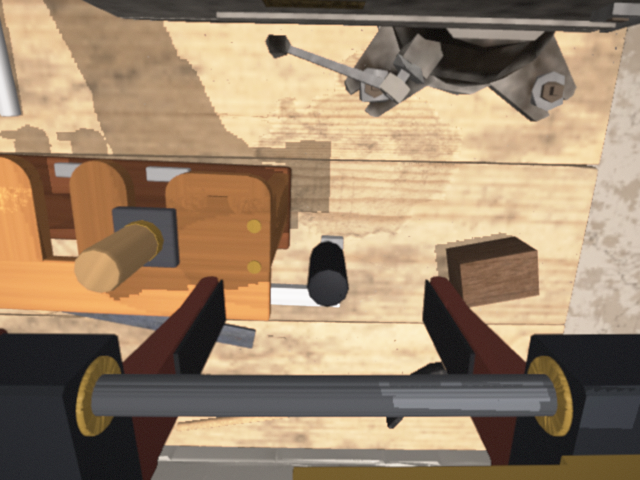

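The knob stands between the open fingers, with its top at (328,287). Next I'll lower, grip and pull it left.

```bash
python3 -m creep '[[0,[0.0,0,0.03],0],[0,[0.0,0,0.049],0],[0,[0.0,0,0.049],0],[1,[0.0,0,0.049],0],[1,[0.0,0,0.049],0],[1,[0.0,0,0.049],0],[1,[0.0,0,0.049],0],[1,[0.0,0,0.049],0],[1,[0.0,0,0.049],0],[1,[0.0,0,0.049],0]]' 20
python3 -m creep '[[1,[0,0.002,0],0],[1,[0,0.005,0],0],[1,[0,0.008,0],0],[1,[0,0.011,0],0],[1,[0,0.014,0],0],[1,[0,0.017,0],0],[1,[0,0.019,0],0],[1,[0,0.021,0],0],[1,[0,0.023,0],0],[1,[0,0.023,0],0]]'
python3 -c "
from h import *
go(.658,.229,.172,91.3)"
```

```text
time_s: 4.25
tool_pos: [0.6584, 0.2281, 0.1707]
eef_rot: [-0.0, -0.011, 1.0, -0.0]
wrist_force: [-0.3, -0.2, 0.0]
gripper_width: 0.402
grip_force: 0.0
time_s: 5.25
tool_pos: [0.6589, 0.2508, 0.1707]
eef_rot: [0.001, -0.01, 1.0, -0.0]
wrist_force: [5.9, -1.3, -3.9]
gripper_width: 0.227
grip_force: 20.0
t5.2 tcp [0.6589, 0.2508, 0.1707] yaw 91.19 shift [0.0013, -0.0217, -0.0012] turn -0.002 F [5.9, -1.3, -3.9]
```

```bash
python3 -m creep '[[1,[0,0.001,0],0],[1,[0,0.002,0],0],[1,[0,0.002,0],0],[1,[0,0.002,0],0],[1,[0,0.002,0],0],[1,[0,0.002,0],0],[1,[0,0.002,0],0],[1,[0,0.002,0],0],[1,[0,0.002,0],0],[1,[0,0.002,0],0]]'
```

```text
time_s: 6.25
tool_pos: [0.6589, 0.2508, 0.1707]
eef_rot: [0.001, -0.01, 1.0, -0.001]
wrist_force: [4.3, -5.5, -0.9]
gripper_width: 0.226
grip_force: 20.0
```

```bash
python3 -m creep '[[0,[0,-0.001,0],0],[0,[0,-0.001,0],0],[0,[0,-0.001,0],0],[0,[0,-0.001,0],0],[0,[0,-0.001,-0.01],0],[0,[0,-0.001,-0.06],0],[0,[0,-0.001,-0.11],0],[0,[0.02,-0.03,-0.15],0],[0,[0.04,-0.07,-0.19],0],[0,[0.06,-0.11,-0.22],0]]'
python3 -m creep '[[0,[0.02,-0.04,0],0.02],[0,[0.04,-0.08,0],0.02],[0,[0.06,-0.125,0],0.02],[0,[0.08,-0.17,0],0.02],[0,[0.1,-0.21,0],0.02],[0,[0.12,-0.25,0],0.02],[0,[0.14,-0.29,0],0.02],[0,[0.16,-0.33,0],0.02],[0,[0.16,-0.33,0],0.02],[0,[0.16,-0.33,0],0.02]]'
python3 - <<'E'
from h import *
from workcell import *
s=observe(); c=camera("wrist"); cv2.imwrite("pics/w3.png",c["image"])
np.savez("w3.npz",E=ext(c,s),**c); go(.43,-.2,.4,91.3)
E
```

```text
time_s: 7.25
tool_pos: [0.6057, 0.1542, 0.3838]
eef_rot: [0.001, -0.011, 1.0, 0.001]
wrist_force: [-0.0, -0.2, 0.5]
gripper_width: 0.999
grip_force: 0.0
time_s: 8.25
tool_pos: [0.4528, -0.1795, 0.3818]
eef_rot: [0.001, 0.001, 1.0, 0.0]
wrist_force: [0.3, 1.0, 0.8]
gripper_width: 0.999
grip_force: 0.0
t8.3 tcp [0.4535, -0.1782, 0.3815] yaw 90.08 shift [0.0235, -0.0217, -0.0186] turn -0.021 F [0.8, 0.6, 1.1]
```

View pics/w3.png

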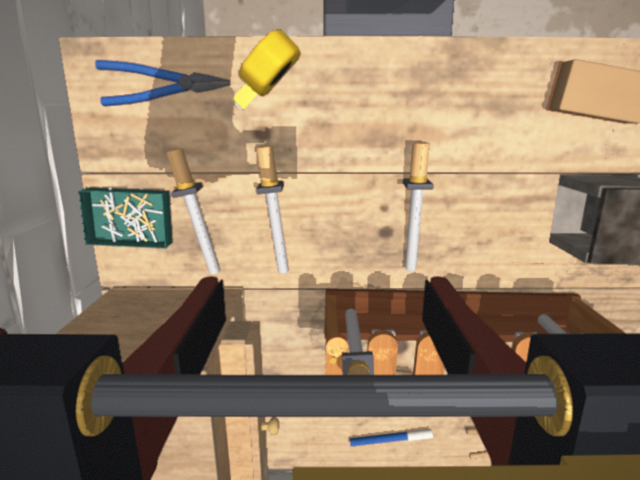

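Three drifts are seen, guards at (187,188), (269,187) and (418,184), with no fourth visible. The mouths look open now.

```bash
cat >> h.py <<'E'
def drifts(c,E,xr=(.36,.6),yr=(-.45,.08)):
    P=pts(c,E); d=(P[...,2]>.008)&(P[...,2]<.05)&(P[...,0]>xr[0])&(P[...,0]<xr[1])&(P[...,1]>yr[0])&(P[...,1]<yr[1])
    d=cv2.morphologyEx(d.astype(np.uint8),cv2.MORPH_OPEN,np.ones((3,3)))
    n,l,s,_=cv2.connectedComponentsWithStats(d)
    for i in range(1,n):
        if s[i,4]<150: continue
        q=P[l==i]; m=q[:,:2].mean(0); u=np.linalg.svd(q[:,:2]-m,full_matrices=False)[2][0]; u*=-np.sign(u[0])
        t=(q[:,:2]-m)@u; w=(q[:,:2]-m)@[-u[1],u[0]]
        e=np.percentile(t,99.5); L=e-np.percentile(t,.5)
        h=(t>e-.04)&(t<e-.008); mid=np.median(w[h])
        print(s[i].tolist(),"len %.3f"%L,"end",(m+u*e).round(4),"grasp",(m+u*(e-.022)+mid*np.array([-u[1],u[0]])).round(4),"axis deg %.1f"%np.degrees(np.arctan2(u[1],u[0])),"z handle",np.percentile(q[h][:,2],95).round(4), "wid",np.percentile(w,[1,99]).round(3))
E
python3 - <<'E'
from h import *
c=dict(np.load("w3.npz")); drifts(c,c["E"])
E
```

```text
[403, 141, 31, 130, 1870] len 0.176 end [ 0.4079 -0.0574] grasp [ 0.4299 -0.058 ] axis deg -179.7 z handle 0.0324 wid [-0.016  0.015]
[256, 145, 33, 128, 1834] len 0.176 end [ 0.4126 -0.2544] grasp [ 0.4344 -0.2515] axis deg -174.1 z handle 0.0324 wid [-0.015  0.015]
[167, 148, 52, 126, 1878] len 0.175 end [ 0.4163 -0.3669] grasp [ 0.4378 -0.3623] axis deg -168.9 z handle 0.0322 wid [-0.014  0.016]
[127, 190, 45, 59, 721] len 0.081 end [ 0.4719 -0.3979] grasp [ 0.4956 -0.3903] axis deg 169.5 z handle 0.029 wid [-0.019  0.038]
```

```bash
python3 -c "
from h import *
go(.430,-.058,.005,90.3)"
```

```text
t8.3 tcp [0.4535, -0.1782, 0.3815] yaw 90.08 shift [0.0237, 0.12, 0.3765] turn -0.004 F [0.8, 0.6, 1.1]
```

```bash
python3 -m creep '[[0,[0.008,0.04,0.02],0],[0,[0.016,0.08,0.04],0],[0,[0.0237,0.12,0.07],0],[0,[0.0237,0.12,0.12],0],[0,[0.0237,0.12,0.17],0],[0,[0.0237,0.12,0.22],0],[0,[0.0237,0.12,0.26],0],[0,[0.0237,0.12,0.29],0],[0,[0.0237,0.12,0.3],0],[0,[0.0237,0.12,0.3],0]]'
python3 - <<'E'
from h import *
from workcell import *
s=observe(); c=camera("wrist"); drifts(c,ext(c,s)); go(.43,-.058,.005,90.3)
E
```

```text
time_s: 9.3
tool_pos: [0.429, -0.0578, 0.08]
eef_rot: [-0.001, -0.002, 1.0, -0.0]
wrist_force: [0.6, -0.6, 1.4]
gripper_width: 0.995
grip_force: 0.0
[298, 217, 58, 158, 5858] len 0.102 end [ 0.4077 -0.0555] grasp [ 0.4297 -0.0558] axis deg -179.9 z handle 0.032 wid [-0.016  0.016]
[0, 223, 52, 111, 2986] len 0.070 end [ 0.4135 -0.2452] grasp [ 0.4354 -0.243 ] axis deg -173.9 z handle 0.0286 wid [-0.008  0.01 ]
[315, 417, 23, 44, 920] len 0.040 end [ 0.545  -0.0553] grasp [ 0.567  -0.0556] axis deg -179.8 z handle 0.0187 wid [-0.008  0.007]
t9.3 tcp [0.4299, -0.0581, 0.0812] yaw 90.15 shift [-0.0001, 0.0001, 0.0762] turn -0.003 F [-0.1, -0.1, 0.1]
```

```bash
python3 -m creep '[[0,[0,0.002,0.03],0],[0,[0,0.002,0.055],0],[0,[0,0.002,0.07],0],[0,[0,0.002,0.0755],0],[1,[0,0.002,0.0755],0],[1,[0,0.002,0.0755],0],[1,[0,0.002,0.0755],0],[1,[0,0.002,0.0755],0],[1,[0,0.002,0.0755],0],[1,[0,0.002,0.0755],0]]' 40
python3 -m creep '[[1,[0,0,0],0],[1,[0,0,0],0],[1,[0,0,0],0],[1,[0,0,0],0],[1,[0,0,-0.01],0],[1,[0,0,-0.03],0],[1,[0,0,-0.06],0],[1,[0,0,-0.1],0],[1,[0,0,-0.15],0],[1,[0,0,-0.2],0]]'
```

```text
time_s: 10.35
tool_pos: [0.4295, -0.0568, 0.0056]
eef_rot: [0.0, -0.001, 1.0, 0.0]
wrist_force: [-0.3, 0.4, -0.3]
gripper_width: 0.491
grip_force: 0.0
time_s: 11.35
tool_pos: [0.4277, -0.0574, 0.2071]
eef_rot: [-0.001, -0.0, 1.0, -0.0]
wrist_force: [2.0, 1.1, -3.1]
gripper_width: 0.242
grip_force: 40.0
```

```bash
python3 -m creep '[[1,[0,0,-0.02],0],[1,[0,0,-0.03],0],[1,[0,0,-0.03],0],[1,[0,0,-0.03],0],[1,[0,0,-0.03],0],[1,[0,0,-0.03],0],[1,[0,0,-0.03],0],[1,[0,0,-0.03],0],[1,[0,0,-0.03],0],[1,[0,0,-0.03],0]]' 4
python3 -m creep '[[1,[0,0,0],0],[1,[0,0,0],0],[1,[0,0,0],0],[1,[0,0,0],0],[1,[0,0,0],0],[1,[0,0,0],0],[1,[0,0,0],0],[1,[0,0,0],0],[1,[0,0,0],0],[1,[0,0,0],0]]' 4
python3 - <<'E'
from h import *
from workcell import *
s=observe(); c=camera("wrist"); cv2.imwrite("pics/w4.png",c["image"]); c=camera("side"); cv2.imwrite("pics/s4.png",cv2.resize(c["image"][190:400,200:480],(800,600)))
go(.53,.0207,.23,91.3)
E
```

```text
time_s: 12.35
tool_pos: [0.4291, -0.0569, 0.2352]
eef_rot: [-0.0, -0.001, 1.0, -0.0]
wrist_force: [-0.3, -0.1, -3.1]
gripper_width: 0.247
grip_force: 4.0
time_s: 13.35
tool_pos: [0.4294, -0.0569, 0.2354]
eef_rot: [0.0, -0.001, 1.0, 0.0]
wrist_force: [0.9, 0.1, -2.8]
gripper_width: 0.244
grip_force: 4.0
t13.4 tcp [0.4296, -0.0569, 0.2355] yaw 90.07 shift [-0.1005, 0.0775, 0.0055] turn -0.021 F [0.4, 0.6, -2.6]
```

View pics/w4.png

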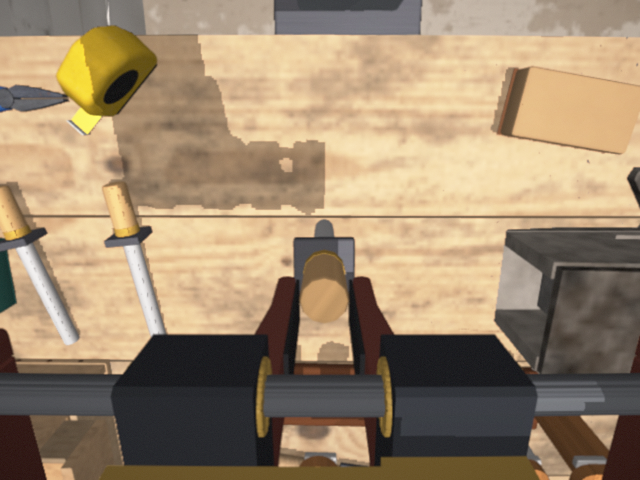

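View pics/s4.png

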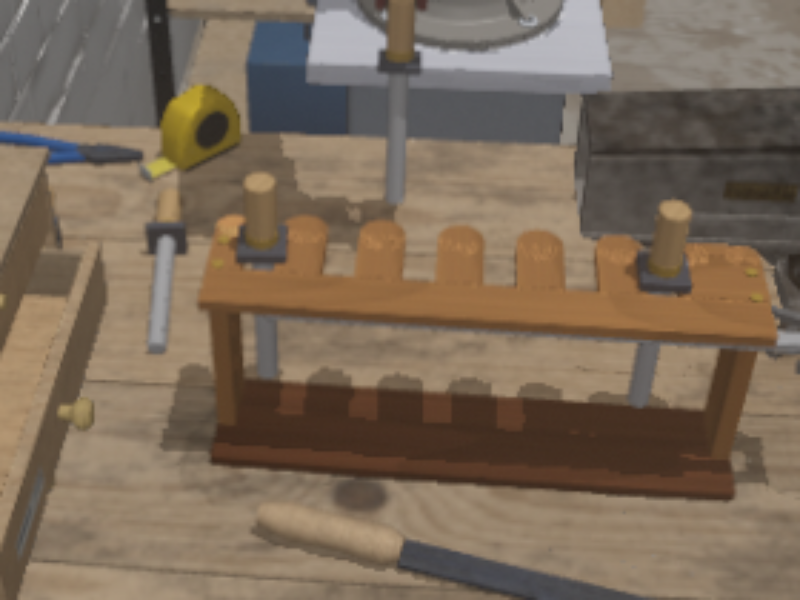

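The drift hangs plumb beneath the grip: the wrist view has its guard at (324,258), and the side view shows it vertical. Next I'll regrip and go in front of slot 4.

```bash
python3 -m creep '[[1,[0,0,0],0],[1,[0,0,0],0],[1,[0,0,0],0],[1,[-0.02,0.015,0],-0.021],[1,[-0.05,0.04,0.01],-0.021],[1,[-0.08,0.06,0.02],-0.021],[1,[-0.11,0.0775,0.03],-0.021],[1,[-0.13,0.0775,0.04],-0.021],[1,[-0.15,0.0775,0.04],-0.021],[1,[-0.15,0.0775,0.04],-0.021]]' 40
cat >> h.py <<'E'
def slots(c,E,xs=(.63,.64,.65),ys=(-.12,.1)):
    "slot edges on the plate top: walk along world y at given x, test pixel depth"
    P=pts(c,E); Ei=np.linalg.inv(E)
    for x in xs:
        y=np.arange(ys[0],ys[1],.0005); W=np.c_[np.full_like(y,x),y,np.full_like(y,.16)]
        px=cv2.projectPoints(W,cv2.Rodrigues(Ei[:3,:3])[0],Ei[:3,3],c["K"],c["dist"])[0][:,0].round().astype(int)
        ok=(px[:,0]>=0)&(px[:,0]<640)&(px[:,1]>=0)&(px[:,1]<480)
        v=np.full(len(y),2); q=px[ok]; zz=P[q[:,1],q[:,0],2]; v[ok]=np.where(abs(zz-.16)<.006,1,np.where(zz<.12,0,3))
        e=np.flatnonzero(np.diff(v)); print(x,[(round(1000*y[i]+.25,1),f"{v[i]}>{v[i+1]}") for i in e])
E
python3 - <<'E'
from h import *
from workcell import *
s=observe(); c=camera("wrist"); cv2.imwrite("pics/w5.png",c["image"]); np.savez("w5.npz",E=ext(c,s),**c)
slots(c,ext(c,s),(.61,.62,.63,.64,.65)); go(.642,.0207,.195,91.3)
c=dict(np.load("w3.npz")); slots(c,c["E"])
E
```

```text
time_s: 14.45
tool_pos: [0.5813, 0.0211, 0.1947]
eef_rot: [0.0, -0.011, 1.0, -0.0]
wrist_force: [0.1, -0.6, -2.0]
gripper_width: 0.231
grip_force: 40.0
0.61 [(np.float64(-95.2), '1>3'), (np.float64(-90.7), '3>0'), (np.float64(-74.2), '0>1'), (np.float64(-43.2), '1>3'), (np.float64(-41.2), '3>0'), (np.float64(-20.2), '0>1'), (np.float64(-9.7), '1>3'), (np.float64(10.3), '3>0'), (np.float64(14.8), '0>3'), (np.float64(30.3), '3>0'), (np.float64(32.3), '0>3'), (np.float64(32.8), '3>1'), (np.float64(34.3), '1>3'), (np.float64(55.3), '3>1'), (np.float64(59.8), '1>0'), (np.float64(84.3), '0>3'), (np.float64(86.8), '3>1')]
0.62 [(np.float64(-95.2), '1>3'), (np.float64(-90.7), '3>0'), (np.float64(-77.2), '0>1'), (np.float64(-42.2), '1>3'), (np.float64(-41.2), '3>0'), (np.float64(-22.7), '0>1'), (np.float64(-15.2), '1>3'), (np.float64(9.3), '3>0'), (np.float64(30.3), '0>3'), (np.float64(30.8), '3>1'), (np.float64(35.8), '1>3')]
0.63 [(np.float64(-95.7), '1>3'), (np.float64(-95.2), '3>1'), (np.float64(-94.7), '1>3'), (np.float64(-91.2), '3>0'), (np.float64(-77.2), '0>3'), (np.float64(8.3), '3>1
[... 163 characters left out ...]
, '3>0'), (np.float64(-84.7), '0>3'), (np.float64(7.8), '3>1'), (np.float64(8.8), '1>0'), (np.float64(29.8), '0>3'), (np.float64(30.8), '3>1'), (np.float64(38.8), '1>3')]
0.65 []
t14.5 tcp [0.5799, 0.0208, 0.1949] yaw 91.27 shift [-0.0621, -0.0015, -0.0001] turn -0.000 F [-0.7, -0.6, -2.9]
0.63 [(np.float64(-119.2), '1>3'), (np.float64(-118.2), '3>1'), (np.float64(-98.2), '1>0'), (np.float64(-78.7), '0>1'), (np.float64(-50.7), '1>3'), (np.float64(37.8), '3>1'), (np.float64(45.8), '1>3')]
0.64 [(np.float64(-99.2), '1>0'), (np.float64(-79.2), '0>1'), (np.float64(-46.7), '1>3')]
0.65 [(np.float64(-98.7), '1>0'), (np.float64(-79.7), '0>1'), (np.float64(-44.7), '1>0'), (np.float64(-41.2), '0>3')]
```

View pics/w5.png

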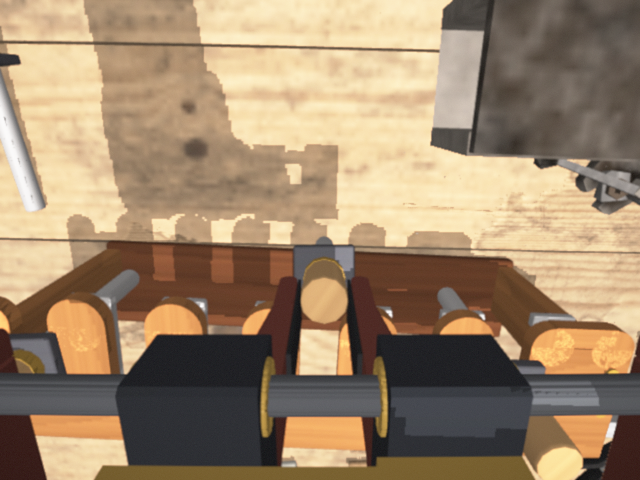

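```bash
python3 -m creep '[[1,[0,0,0],0.045],[1,[-0.006,0,0],0.045],[1,[-0.015,-0.0005,0],0.045],[1,[-0.025,-0.001,0],0.045],[1,[-0.035,-0.0013,0],0.045],[1,[-0.045,-0.0017,0],0.045],[1,[-0.055,-0.002,0],0.045],[1,[-0.061,-0.0024,0],0.045],[1,[-0.061,-0.0024,0],0.045],[1,[-0.061,-0.0024,0],0.045]]'
python3 - <<'E'
from h import *
from workcell import *
s=observe(); c=camera("wrist"); np.savez("w6.npz",E=ext(c,s),**c)
P=pts(c,ext(c,s)); print([P[r,k].round(4).tolist() for r,k in((252,305),(252,345),(258,302),(250,324))])
go(.642,.0198,.177,88.7); slots(c,ext(c,s),(.61,.62,.63,.64))
E
```

```text
time_s: 15.5
tool_pos: [0.6389, 0.0191, 0.1937]
eef_rot: [-0.003, 0.012, 1.0, -0.001]
wrist_force: [-7.0, -0.4, -3.5]
gripper_width: 0.229
grip_force: 40.0
[[0.6181, 0.0121, 0.1895], [0.6189, 0.0297, 0.1884], [0.6201, 0.0108, 0.1918], [0.616, 0.0205, 0.1935]]
t15.6 tcp [0.6388, 0.0191, 0.1937] yaw 88.68 shift [-0.0033, 0.0008, 0.0167] turn -0.000 F [-7.2, 0.5, -4.4]
0.61 [(np.float64(-95.7), '1>3'), (np.float64(-90.7), '3>0'), (np.float64(-74.7), '0>1'), (np.float64(-43.7), '1>3'), (np.float64(-40.7), '3>0'), (np.float64(-31.7), '0>3'), (np.float64(-31.2), '3>0'), (np.float64(-19.2), '0>1'), (np.float64(6.8), '1>3'), (np.float64(8.3), '3>0'), (np.float64(8.8), '0>3'), (np.float64(31.8), '3>0'), (np.float64(33.3), '0>3'), (np.float64(34.3), '3>1'), (np.float64(35.8), '1>3'), (np.float64(36.3), '3>1'), (np.float64(58.8), '1>3'), (np.float64(59.3), '3>0'), (np.float64(85.3), '0>3'), (np.float64(87.3), '3>1')]
0.62 [(np.float64(-95.2), '1>3'), (np.float64(-90.7), '3>0'), (np.float64(-77.2), '0>1'), (np.float64(-68.2), '1>3'), (np.float64(-67.7), '3>1'), (np.float64(-43.2), '1>3'), (np.fl
[... 319 characters left out ...]
 '1>3'), (np.float64(-91.7), '3>0'), (np.float64(-77.2), '0>1'), (np.float64(-42.7), '1>3'), (np.float64(-42.2), '3>0'), (np.float64(-23.2), '0>1'), (np.float64(7.3), '1>3'), (np.float64(32.3), '3>1'), (np.float64(63.3), '1>0'), (np.float64(82.3), '0>3'), (np.float64(83.8), '3>1'), (np.float64(87.8), '1>3'), (np.float64(88.3), '3>1')]
0.64 [(np.float64(-94.7), '1>3'), (np.float64(-91.7), '3>0'), (np.float64(-77.7), '0>1'), (np.float64(-43.2), '1>3'), (np.float64(-41.2), '3>0'), (np.float64(-33.7), '0>3'), (np.float64(-33.2), '3>0'), (np.float64(-23.7), '0>1'), (np.float64(6.8), '1>3'), (np.float64(32.8), '3>1'), (np.float64(62.8), '1>0'), (np.float64(82.3), '0>3'), (np.float64(82.8), '3>1')]
```

The wrist view at (324,258) had the shank lined up with the mouth. A 7 N push-back appeared on entry, so I'll look from the side.

```bash
python3 - <<'E'
from h import *
from workcell import *
c=camera("side"); w=dict(np.load("w6.npz"))["image"]
a=cv2.resize(c["image"][235:355,260:480],(800,436),interpolation=cv2.INTER_CUBIC)
b=cv2.resize(w[200:360,60:640],(580,160)); b=np.pad(b,((0,0),(0,220),(0,0)))
cv2.imwrite("pics/s6.png",np.vstack([a,b])); print(observe()["wrist_force"])
E
```

```text
[-7.21565386 -0.61414835 -3.48421143]
```

View pics/s6.png

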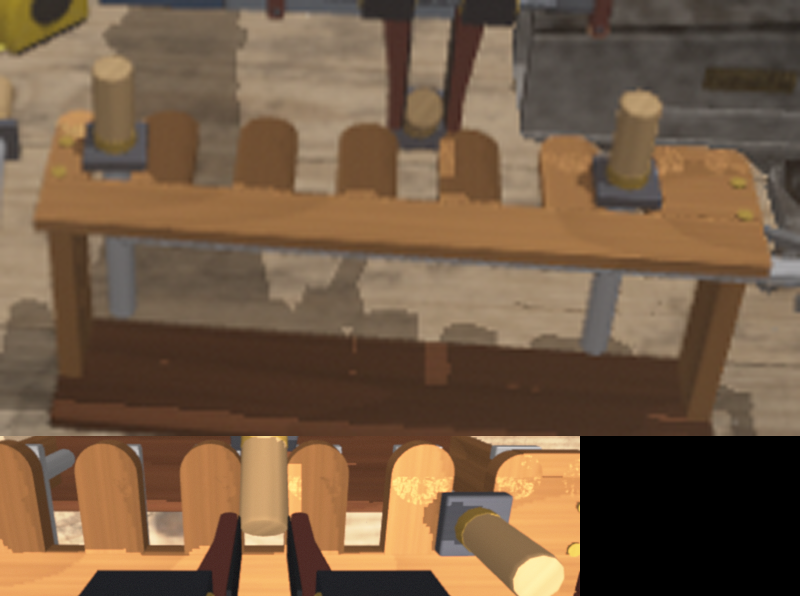

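The drift tipped: its handle leans back and the shank lags, so it was held at the mouth. I'll back out and check the catches.

```bash
python3 -m creep '[[1,[0.01,0,0],0],[1,[0.02,0,0],0],[1,[0.035,0,0],0],[1,[0.05,0,0],0],[1,[0.07,0,0],0],[1,[0.09,0,-0.02],0],[1,[0.11,0,-0.04],0],[1,[0.13,0,-0.05],0],[1,[0.13,0,-0.05],0],[1,[0.13,0,-0.05],0]]'
python3 - <<'E'
from h import *
from workcell import *
t=camera("top"); np.savez("top2.npz",**t); s=observe(); c=camera("wrist"); np.savez("w7.npz",E=ext(c,s),**c)
a=cv2.resize(t["image"][160:212,180:360],(800,231),interpolation=cv2.INTER_CUBIC)
b=cv2.resize(c["image"][250:370,100:600],(800,192),interpolation=cv2.INTER_CUBIC)
o=cv2.resize(dict(np.load("top0.npz"))["image"][160:212,180:360],(800,170),interpolation=cv2.INTER_CUBIC)
cv2.imwrite("pics/x7.png",np.vstack([o,a,b])); print(s["wrist_force"],s["tool_pos"])
E
```

```text
time_s: 16.6
tool_pos: [0.511, 0.023, 0.2458]
eef_rot: [0.001, 0.011, 1.0, 0.001]
wrist_force: [0.0, 0.5, -3.1]
gripper_width: 0.227
grip_force: 40.0
[ 0.12490755  0.72253842 -2.75310107] [0.51116198 0.02296035 0.24539236]
```

View pics/x7.png

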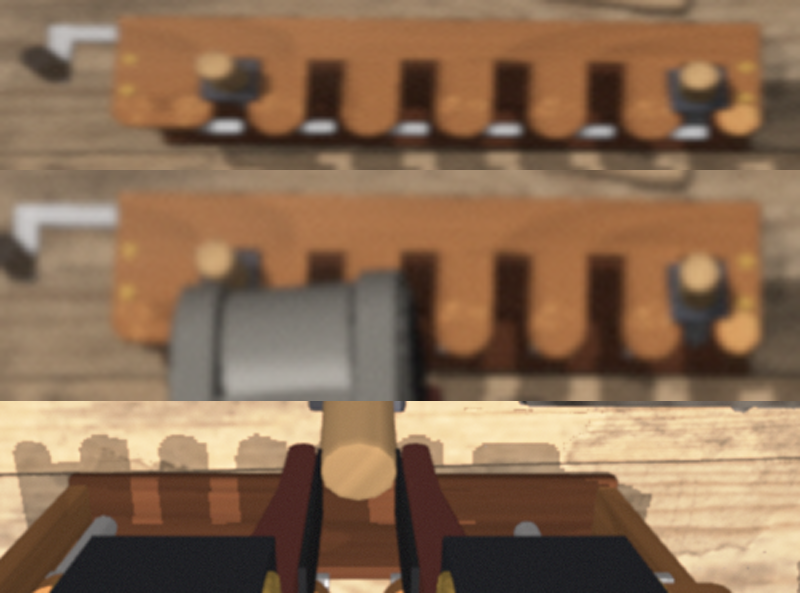

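Top views before and after show the arm moved ~8 px left and the catches mostly under the lobes. I'll measure where the catches stand, numerically.

```bash
python3 - <<'E'
from h import *
for n in ("w1","w3","w5","w6"):
    c=dict(np.load(n+".npz")); E=c["E"]; P=pts(c,E); hsv=cv2.cvtColor(c["image"],cv2.COLOR_BGR2HSV)
    m=(P[...,0]>.592)&(P[...,0]<.622)&(P[...,1]>-.16)&(P[...,1]<.16)&(P[...,2]>.125)&(P[...,2]<.17)&(hsv[...,1]<70)
    k,l,s,_=cv2.connectedComponentsWithStats(m.astype(np.uint8)); print(n)
    for i in range(1,k):
        if s[i,4]>8: q=P[l==i]*1000; print("  px",s[i].tolist(),"y %.0f..%.0f x %.0f..%.0f z %.0f..%.0f"%(*np.percentile(q[:,1],[3,97]),*np.percentile(q[:,0],[3,97]),*np.percentile(q[:,2],[3,97])))
t=dict(np.load("top2.npz")); t0=dict(np.load("top0.npz")); E=ext(t)
for c in (t0,t):
    hsv=cv2.cvtColor(c["image"],cv2.COLOR_BGR2HSV); a=hsv[172:180,178:206]; print((a[...,1]<45).astype(int).sum(0), c["image"][176,178:206,0].tolist())
E
```

```text
w1
  px [105, 253, 16, 8, 91] y -144..-127 x 605..612 z 144..154
  px [149, 254, 17, 8, 99] y -91..-73 x 606..614 z 144..151
  px [193, 255, 18, 8, 100] y -37..-18 x 608..615 z 146..151
  px [236, 257, 19, 7, 112] y 17..37 x 608..616 z 145..152
  px [280, 258, 18, 7, 113] y 71..90 x 610..617 z 145..151
  px [324, 259, 20, 7, 131] y 125..147 x 611..618 z 145..151
w3
  px [372, 330, 5, 3, 11] y -125..-121 x 605..606 z 145..149
  px [388, 330, 7, 6, 22] y -106..-100 x 605..610 z 144..151
  px [420, 331, 7, 4, 16] y -71..-65 x 606..609 z 145..150
  px [515, 332, 8, 6, 28] y 35..43 x 607..612 z 145..151
  px [533, 332, 5, 2, 9] y 54..61 x 606..609 z 144..152
  px [562, 333, 12, 1, 12] y 91..100 x 607..611 z 144..150
  px [361, 352, 12, 4, 29] y -138..-128 x 621..622 z 163..170
w5
  px [94, 294, 24, 31, 259] y -108..-99 x 606..621 z 143..151
  px [163, 297, 6, 3, 9] y -70..-68 x 606..607 z 144..147
  px [187, 298, 21, 20, 163] y -55..-46 x 607..616 z 143..152
  px [255, 301, 9, 5, 24] y -17..-13 x 606..609 z 144..151
  px [379, 306, 13, 12, 65] y 56..61 x 609..613 z 144..152
  px [439, 309
[... 386 characters left out ...]
.-99 x 606..621 z 143..152
  px [188, 208, 16, 25, 143] y -51..-45 x 607..618 z 144..152
  px [393, 209, 8, 8, 34] y 58..61 x 610..612 z 145..153
  px [453, 209, 8, 7, 34] y 90..94 x 610..613 z 144..151
  px [550, 209, 39, 14, 250] y 144..159 x 611..618 z 144..152
  px [10, 247, 29, 6, 90] y -138..-126 x 621..622 z 163..169
[0 0 0 0 0 0 0 0 0 0 0 0 2 5 6 6 7 7 3 1 1 1 1 1 1 1 1 0] [88, 90, 90, 89, 90, 85, 76, 61, 53, 52, 50, 53, 58, 76, 112, 148, 159, 141, 113, 106, 105, 107, 108, 107, 106, 108, 106, 98]
[0 0 0 0 1 5 6 6 7 7 6 1 1 1 1 1 1 1 1 1 1 1 1 1 1 1 1 1] [57, 53, 54, 56, 59, 75, 109, 148, 174, 172, 140, 105, 97, 97, 101, 104, 104, 103, 109, 109, 112, 114, 111, 113, 113, 112, 110, 102]
```

```bash
python3 - <<'E'
from h import *
for n in ("w5","w7"):
    c=dict(np.load(n+".npz")); E=c["E"]; P=pts(c,E); T=E[:3,3]
    print(n,[ (r,k,(1000*P[r,k]).round(0).tolist()) for r,k in((242,324),(248,300),(248,348),(255,300),(262,298),(265,324),(290,324),(300,324),(310,324))])
E
```

```text
w5 [(242, 324, [596.0, 22.0, 66.0]), (248, 300, [574.0, 9.0, 147.0]), (248, 348, [573.0, 35.0, 149.0]), (255, 300, [577.0, 9.0, 149.0]), (262, 298, [581.0, 8.0, 150.0]), (265, 324, [573.0, 22.0, 173.0]), (290, 324, [575.0, 22.0, 199.0]), (300, 324, [580.0, 22.0, 199.0]), (310, 324, [584.0, 22.0, 200.0])]
w7 [(242, 324, [490.0, 24.0, 229.0]), (248, 300, [503.0, 11.0, 199.0]), (248, 348, [503.0, 37.0, 199.0]), (255, 300, [507.0, 11.0, 198.0]), (262, 298, [585.0, -6.0, 1.0]), (265, 324, [495.0, 24.0, 245.0]), (290, 324, [504.0, 24.0, 251.0]), (300, 324, [510.0, 24.0, 250.0]), (310, 324, [516.0, 24.0, 246.0])]
```

The real cause: at the mouth the guard's top was at z=149 mm, below the plate, because the drift had slid down in the eased grip until the pads held only its handle end. I'll re-plumb it just above the bench, then press the tip on the bench so that the handle slides back up between the pads.

```bash
python3 -m creep '[[1,[0,-0.02,0.01],0],[1,[0,-0.045,0.025],0],[1,[0,-0.07,0.045],0],[1,[0,-0.07,0.06],0],[1,[0,-0.07,0.068],0],[1,[0,-0.07,0.0695],0],[1,[0,-0.07,0.0695],0],[1,[0,-0.07,0.0695],0],[1,[0,-0.07,0.0695],0],[1,[0,-0.07,0.0695],0]]' 40
python3 -m creep '[[1,[0,0,0],0],[1,[0,0,0],0],[1,[0,0,0],0],[1,[0,0,0],0],[1,[0,0,0],0],[1,[0,0,0],0],[1,[0,0,0],0],[1,[0,0,0],0],[1,[0,0,0],0],[1,[0,0,0],0]]' 6
cat >> h.py <<'E'
def held():
    "guard top and handle end of the held drift, relative to TCP (mm, world axes)"
    from workcell import observe,camera
    s=observe(); c=camera("wrist"); E=ext(c,s); P=(pts(c,E)-s["tool_pos"])*1000
    m=(abs(P[...,0])<45)&(abs(P[...,1])<22)&(P[...,2]<40)&(P[...,2]>-130); hsv=cv2.cvtColor(c["image"],cv2.COLOR_BGR2HSV)
    m[:, :280]=0; m[:,370:]=0; w=m&(hsv[...,1]>70)&(hsv[...,0]>8)&(hsv[...,0]<25)&(hsv[...,2]>90)&(abs(P[...,1])<9); g=m&(hsv[...,1]<70)&(abs(P[...,1])>11.5)&(P[...,2]<5)
    f=lambda q:[q[:,i].round(0).tolist() for i in (0,1,2)] if 0 else np.percentile(q,[5,50,95],axis=0).round(1).tolist()
    print("t%.1f"%s["time_s"],"tcp",s["tool_pos"].round(4).tolist(),"F",s["wrist_force"].round(1).tolist())
    if w.sum()>20: print(" wood 5/50/95%",f(P[w]), w.sum())
    if g.sum()>20: print(" guard",f(P[g]), g.sum())
    cv2.imwrite("pics/held_%.0f.png"%(s["time_s"]*10),c["image"])
E
python3 -c "
from h import *
held()
c=dict(np.load('w5.npz'))"
```

```text
time_s: 17.7
tool_pos: [0.5091, -0.0471, 0.1764]
eef_rot: [0.0, 0.011, 1.0, 0.0]
wrist_force: [0.6, 1.3, -3.0]
gripper_width: 0.226
grip_force: 40.0
time_s: 18.7
tool_pos: [0.5089, -0.0473, 0.1759]
eef_rot: [0.0, 0.011, 1.0, -0.0]
wrist_force: [-0.5, 0.2, -2.5]
gripper_width: 0.24
grip_force: 6.0
t18.7 tcp [0.5089, -0.0473, 0.1759] F [-0.5, 0.2, -2.5]
 wood 5/50/95% [[-13.8, -7.7, -39.5], [-9.3, 0.3, 2.2], [2.8, 7.9, 4.0]] 2552
 guard [[-16.7, -15.4, -48.7], [-5.3, 12.5, -47.1], [8.4, 17.0, -45.5]] 900
```

```bash
python3 -m creep '[[1,[0,0,0.004],0],[1,[0,0,0.008],0],[1,[0,0,0.012],0],[1,[0,0,0.016],0],[1,[0,0,0.02],0],[1,[0,0,0.024],0],[1,[0,0,0.028],0],[1,[0,0,0.032],0],[1,[0,0,0.036],0],[1,[0,0,0.036],0]]' 5
python3 -c "
from h import *
held()"
```

```text
time_s: 19.75
tool_pos: [0.5102, -0.0475, 0.1407]
eef_rot: [0.001, 0.011, 1.0, -0.0]
wrist_force: [0.5, -0.7, 3.5]
gripper_width: 0.251
grip_force: 5.0
t19.8 tcp [0.5102, -0.0475, 0.1407] F [0.5, -0.7, 3.5]
 wood 5/50/95% [[-15.9, -7.7, -4.4], [-12.2, 0.4, 36.9], [1.0, 8.0, 38.9]] 4349
 guard [[-21.0, -15.1, -14.5], [-13.9, 12.7, -12.1], [-6.1, 17.3, -10.9]] 832
```

```bash
python3 -m creep '[[1,[0,0,0],0],[1,[0,0,0],0],[1,[0,0,0],0],[1,[0,0,-0.02],0],[1,[0,0,-0.04],0],[1,[-0.015,0.02,-0.055],0],[1,[-0.03,0.045,-0.055],0],[1,[-0.05,0.07,-0.055],0],[1,[-0.063,0.07,-0.055],0],[1,[-0.063,0.07,-0.055],0]]' 40
python3 -c "
from h import *
held(); go(.645,.0199,.195,88.7)"
```

```text
time_s: 20.8
tool_pos: [0.5738, 0.0218, 0.1939]
eef_rot: [-0.001, 0.011, 1.0, -0.0]
wrist_force: [-1.2, 0.3, -3.6]
gripper_width: 0.243
grip_force: 40.0
t20.8 tcp [0.5738, 0.0218, 0.1939] F [-1.2, 0.3, -3.6]
 wood 5/50/95% [[-15.8, -7.7, -4.6], [-12.2, 0.3, 36.8], [1.2, 8.0, 38.8]] 4357
 guard [[-21.3, -14.9, -14.6], [-14.1, 12.7, -12.0], [-6.0, 17.3, -10.9]] 823
t20.9 tcp [0.5726, 0.0205, 0.1939] yaw 88.67 shift [-0.0724, 0.001, -0.0013] turn -0.000 F [-0.3, -1.5, -3.5]
```

```bash
python3 -m creep '[[1,[-0.01,0.0,0],0],[1,[-0.02,0.0,0],0],[1,[-0.03,0,0],0],[1,[-0.04,0,0],0],[1,[-0.05,0,0],0],[1,[-0.06,0,0],0],[1,[-0.068,0,0],0],[1,[-0.071,0,0],0],[1,[-0.071,0,0],0],[1,[-0.071,0,0],0]]'
python3 -c "
from h import *
held(); go(.645,.0199,.180,88.7)"
```

```text
time_s: 21.85
tool_pos: [0.6439, 0.0195, 0.1947]
eef_rot: [-0.0, 0.011, 1.0, -0.0]
wrist_force: [-1.2, -0.1, -3.9]
gripper_width: 0.243
grip_force: 40.0
t21.9 tcp [0.6439, 0.0195, 0.1947] F [-1.2, -0.1, -3.9]
 wood 5/50/95% [[-15.8, -7.7, -4.5], [-12.2, 0.4, 36.8], [1.2, 8.0, 38.8]] 4350
 guard [[-34.4, -14.8, -45.6], [-14.7, 12.3, -12.2], [-6.1, 17.4, -11.1]] 862
t21.9 tcp [0.6439, 0.0196, 0.1948] yaw 88.69 shift [-0.0011, 0.0003, 0.0148] turn -0.000 F [-0.0, -0.3, -1.9]
```

No contact this time. Now I'll lower until the guard touches.

```bash
python3 -m creep '[[1,[0,0,0.003],0],[1,[0,0,0.006],0],[1,[0,0,0.009],0],[1,[0,0,0.011],0],[1,[0,0,0.012],0],[1,[0,0,0.013],0],[1,[0,0,0.014],0],[1,[0,0,0.015],0],[1,[0,0,0.015],0],[1,[0,0,0.015],0]]'
```

```text
time_s: 22.9
tool_pos: [0.6446, 0.0196, 0.1808]
eef_rot: [0.0, 0.011, 1.0, 0.0]
wrist_force: [-1.9, -0.2, 5.2]
gripper_width: 0.245
grip_force: 40.0
```

```bash
python3 -m creep '[[0.6,[0,0,0],0],[0.6,[0,0,0],0],[0.6,[0,0,0],0],[0.6,[0,0,0],0],[0.6,[0,0,0],0],[0.6,[0,0,-0.02],0],[0.6,[0,0,-0.05],0],[0.6,[0,0,-0.1],0],[0.6,[0.02,0,-0.13],0],[0.6,[0.05,-0.02,-0.15],0]]'
python3 - <<'E'
from h import *
from workcell import *
s=observe(); c=camera("wrist"); P=pts(c,ext(c,s)); np.savez("w8.npz",E=ext(c,s),**c); cv2.imwrite("pics/w8.png",c["image"])
m=(abs(P[...,1]-.02)<.02)&(abs(P[...,0]-.642)<.03)
for n,a,b in(("guard",.163,.175),("handle top",.205,.23)):
    q=P[m&(P[...,2]>a)&(P[...,2]<b)]*1000; print(n,len(q),np.percentile(q,[3,50,97],axis=0).round(1).tolist() if len(q) else 0)
go(.435,-.26,.12,96)
E
```

```text
time_s: 23.9
tool_pos: [0.5953, 0.0036, 0.3321]
eef_rot: [0.002, 0.009, 1.0, 0.001]
wrist_force: [-0.1, 1.2, -0.6]
gripper_width: 0.406
grip_force: 0.0
guard 826 [[622.7, 4.0, 165.2], [630.2, 17.9, 168.8], [653.7, 36.7, 172.7]]
handle top 738 [[629.4, 10.7, 206.7], [636.7, 20.2, 218.4], [648.0, 29.3, 220.0]]
t23.9 tcp [0.5916, -0.0033, 0.3353] yaw 88.51 shift [0.1508, -0.2608, 0.2145] turn -0.131 F [-2.6, -4.1, 0.7]
```

View pics/w8.png

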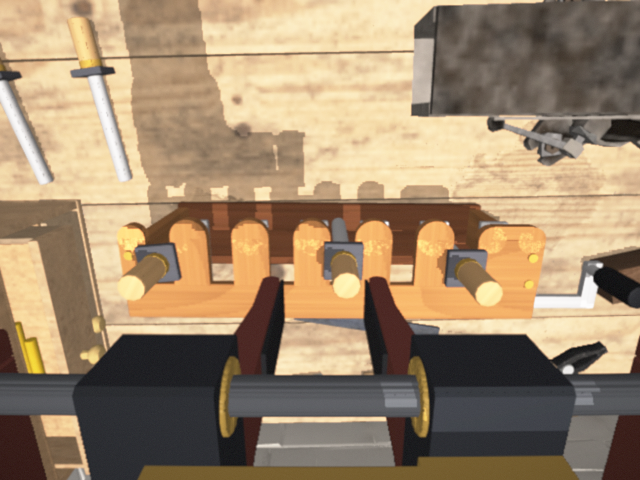

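Drift one hangs in slot 4, guard at (343,257) flat, handle end at z=218 mm. The other two loose drifts lie unchanged at (90,70) and (5,75). Next, drift B.

```bash
python3 -m creep '[[0,[0.025,-0.035,0],-0.05],[0,[0.05,-0.075,0],-0.131],[0,[0.075,-0.115,0],-0.131],[0,[0.1,-0.155,0.02],-0.131],[0,[0.125,-0.195,0.05],-0.131],[0,[0.15,-0.235,0.09],-0.131],[0,[0.15,-0.26,0.13],-0.131],[0,[0.15,-0.26,0.17],-0.131],[0,[0.15,-0.26,0.21],-0.131],[0,[0.15,-0.26,0.21],-0.131]]'
python3 - <<'E'
from h import *
from workcell import *
s=observe(); c=camera("wrist"); drifts(c,ext(c,s)); go(.435,-.25,.005,96)
E
```

```text
time_s: 24.95
tool_pos: [0.4341, -0.2545, 0.1155]
eef_rot: [-0.005, -0.053, 0.999, 0.002]
wrist_force: [0.2, 0.2, 0.4]
gripper_width: 1.0
grip_force: 0.0
[130, 192, 66, 126, 4447] len 0.085 end [ 0.4156 -0.3671] grasp [ 0.437  -0.3619] axis deg -169.0 z handle 0.032 wid [-0.014  0.018]
[299, 204, 51, 171, 5132] len 0.128 end [ 0.4124 -0.2556] grasp [ 0.4343 -0.2533] axis deg -173.8 z handle 0.0321 wid [-0.015  0.015]
[26, 254, 104, 105, 3672] len 0.091 end [ 0.462 -0.433] grasp [ 0.4782 -0.4167] axis deg -151.6 z handle 0.0288 wid [-0.032  0.041]
t25.0 tcp [0.4361, -0.2554, 0.1183] yaw 96.14 shift [-0.0001, 0.0052, 0.1134] turn 0.002 F [0.9, -0.7, 1.7]
```

```bash
python3 -m creep '[[0,[0.001,0.002,0.04],0],[0,[0.001,0.002,0.08],0],[0,[0.001,0.002,0.1],0],[0,[0.001,0.002,0.1125],0],[1,[0.001,0.002,0.1125],0],[1,[0.001,0.002,0.1125],0],[1,[0.001,0.002,0.1125],0],[1,[0.001,0.002,0.1125],0],[1,[0.001,0.002,0.1125],0],[1,[0.001,0.002,0.1125],0]]' 40
python3 -m creep '[[1,[0,0,0],0],[1,[0,0,0],0],[1,[0,0,0],0],[1,[0,0,0],0],[1,[0,0,-0.01],0],[1,[0,0,-0.03],0],[1,[0,0,-0.06],0],[1,[0,0,-0.1],0],[1,[0,0,-0.14],0],[1,[0,0,-0.155],0]]'
python3 -m creep '[[1,[0,0,0],0],[1,[0,0,0],0],[1,[0,0,0],0],[1,[0,0,0],0],[1,[0,0,0],0],[1,[0,0,0],0],[1,[0,0,0],0],[1,[0,0,0],0],[1,[0,0,0],0],[1,[0,0,0],0]]' 6
python3 -c "
from h import *
held(); go(.573,-.033,.195,88.7)"
```

```text
time_s: 26.0
tool_pos: [0.4369, -0.2539, 0.0077]
eef_rot: [0.0, -0.054, 0.999, -0.0]
wrist_force: [-0.2, -0.7, 0.0]
gripper_width: 0.492
grip_force: 0.0
time_s: 27.0
tool_pos: [0.4377, -0.2549, 0.1661]
eef_rot: [0.002, -0.054, 0.999, -0.001]
wrist_force: [0.8, -0.1, -2.7]
gripper_width: 0.245
grip_force: 40.0
time_s: 28.0
tool_pos: [0.4367, -0.2538, 0.1624]
eef_rot: [-0.0, -0.054, 0.999, 0.0]
wrist_force: [0.4, 0.2, -2.5]
gripper_width: 0.25
grip_force: 6.0
t28.0 tcp [0.4367, -0.2538, 0.1624] F [0.4, 0.2, -2.5]
 wood 5/50/95% [[-17.3, -8.0, -18.1], [-12.4, -0.2, 22.3], [2.2, 7.9, 25.3]] 3912
 guard [[-23.9, -16.6, -26.9], [-13.1, -12.1, -25.1], [-0.1, 15.7, -23.6]] 1048
t28.1 tcp [0.4367, -0.2539, 0.1624] yaw 96.20 shift [-0.1593, 0.2049, -0.0326] turn 0.131 F [0.8, 0.1, -3.3]
```

```bash
python3 -m creep '[[1,[0,0,0],0],[1,[0,0,0],0],[1,[0,0,0],0],[1,[0,0,-0.02],0],[1,[0,0,-0.053],0],[1,[-0.03,0.03,-0.053],0.02],[1,[-0.06,0.065,-0.053],0.06],[1,[-0.09,0.1,-0.053],0.1],[1,[-0.115,0.135,-0.053],0.131],[1,[-0.14,0.17,-0.053],0.131]]' 40
python3 -m creep '[[1,[-0.02,0.03,0],0],[1,[-0.02,0.03,0],0],[1,[-0.02,0.03,0],0],[1,[-0.02,0.03,0],0],[1,[-0.02,0.03,0],0],[1,[-0.02,0.03,0],0],[1,[-0.02,0.03,0],0],[1,[-0.02,0.03,0],0],[1,[-0.02,0.03,0],0],[1,[-0.02,0.03,0],0]]'
cat >> h.py <<'E'
def tilt():
    "axis of held handle from its wood surface: fit front line x(z) and top face centre, mm rel TCP"
    from workcell import observe,camera
    s=observe(); c=camera("wrist"); E=ext(c,s); P=(pts(c,E)-s["tool_pos"])*1000; hsv=cv2.cvtColor(c["image"],cv2.COLOR_BGR2HSV)
    w=(abs(P[...,0])<45)&(abs(P[...,1])<3)&(P[...,2]<60)&(P[...,2]>-60)&(hsv[...,1]>70)&(hsv[...,0]>8)&(hsv[...,0]<25); w[:,:280]=0;w[:,370:]=0
    q=P[w]; top=q[:,2].max(); f=q[q[:,2]<top-6]; k=np.polyfit(f[:,2],f[:,0],1)
    print("handle end z %.1f"%np.percentile(q[:,2],97),"front x = %.1f at z=0, tilt %.1f deg"%(k[1],np.degrees(np.arctan(k[0]))),len(f))
E
python3 -c "
from h import *
held(); tilt(); go(.645,-.0342,.2,88.7)"
```

```text
time_s: 29.05
tool_pos: [0.5583, -0.068, 0.2154]
eef_rot: [0.0, 0.012, 1.0, 0.0]
wrist_force: [0.3, -0.3, -2.6]
gripper_width: 0.24
grip_force: 40.0
time_s: 30.05
tool_pos: [0.5782, -0.0402, 0.2154]
eef_rot: [0.0, 0.011, 1.0, 0.0]
wrist_force: [0.0, -0.5, -2.4]
gripper_width: 0.245
grip_force: 40.0
t30.1 tcp [0.5782, -0.0402, 0.2154] F [0.0, -0.5, -2.4]
 wood 5/50/95% [[-17.3, -7.7, -17.8], [-12.5, 0.3, 22.5], [2.3, 8.0, 25.3]] 3879
 guard [[-24.3, -14.9, -26.6], [-13.5, 12.7, -25.1], [-0.5, 17.4, -23.6]] 1048
handle end z 25.6 front x = -16.4 at z=0, tilt 4.7 deg 616
t30.1 tcp [0.5782, -0.0402, 0.2154] yaw 88.70 shift [-0.0666, 0.0075, 0.0154] turn -0.000 F [-0.0, 0.2, -2.5]
```

```bash
python3 -m creep '[[1,[0,0.0075,0.003],0],[1,[0,0.0075,0.005],0],[1,[-0.01,0.0075,0.005],0],[1,[-0.02,0.0075,0.005],0],[1,[-0.032,0.0075,0.005],0],[1,[-0.045,0.0075,0.005],0],[1,[-0.057,0.0075,0.005],0],[1,[-0.066,0.0075,0.005],0],[1,[-0.0695,0.0075,0.005],0],[1,[-0.0695,0.0075,0.005],0]]'
python3 -c "
from h import *
held();tilt()"
```

```text
time_s: 31.15
tool_pos: [0.6482, -0.0344, 0.2101]
eef_rot: [-0.0, 0.011, 1.0, -0.0]
wrist_force: [0.3, -0.9, -1.9]
gripper_width: 0.247
grip_force: 40.0
t31.1 tcp [0.6482, -0.0344, 0.2101] F [0.3, -0.9, -1.9]
 wood 5/50/95% [[-17.3, -7.7, -17.7], [-12.5, 0.3, 22.4], [2.3, 7.9, 25.3]] 3873
 guard [[-25.6, -14.9, -29.2], [-13.9, 12.5, -25.2], [-0.7, 17.3, -23.6]] 1078
handle end z 25.6 front x = -16.4 at z=0, tilt 4.8 deg 623
```

```bash
python3 -m creep '[[1,[0,0,0.003],0],[1,[0,0,0.006],0],[1,[0,0,0.009],0],[1,[0,0,0.012],0],[1,[0,0,0.014],0],[1,[0,0,0.015],0],[1,[0,0,0.016],0],[1,[0,0,0.0165],0],[1,[0,0,0.0165],0],[1,[0,0,0.0165],0]]'
```

```text
time_s: 32.25
tool_pos: [0.648, -0.0343, 0.1953]
eef_rot: [0.0, 0.011, 1.0, 0.0]
wrist_force: [-3.1, 0.8, 7.2]
gripper_width: 0.243
grip_force: 40.0
```

```bash
python3 -m creep '[[0.6,[0,0,0],0],[0.6,[0,0,0],0],[0.6,[0,0,0],0],[0.6,[0,0,0],0],[0.6,[0,0,0],0],[0.6,[0,0,-0.02],0],[0.6,[0,0,-0.05],0],[0.6,[0,0,-0.1],0],[0.6,[0.02,0,-0.13],0],[0.6,[0.05,-0.02,-0.14],0]]'
cat >> h.py <<'E'
def hung(y0):
    from workcell import observe,camera
    s=observe(); c=camera("wrist"); P=pts(c,ext(c,s)); cv2.imwrite("pics/hung_%.0f.png"%(s["time_s"]*10),c["image"])
    m=(abs(P[...,1]-y0)<.02)&(abs(P[...,0]-.642)<.03)
    for n,a,b in(("guard",.163,.175),("handle top",.205,.23)):
        q=P[m&(P[...,2]>a)&(P[...,2]<b)]*1000; print(n,len(q),np.percentile(q,[3,50,97],axis=0).round(1).tolist() if len(q) else 0)
E
python3 -c "
from h import *
hung(-.034); go(.437,-.362,.12,101)"
```

```text
time_s: 33.25
tool_pos: [0.5998, -0.0506, 0.3371]
eef_rot: [0.003, 0.009, 1.0, 0.0]
wrist_force: [0.7, 0.6, -0.5]
gripper_width: 0.398
grip_force: 0.0
guard 823 [[622.1, -50.0, 164.8], [629.7, -35.9, 168.8], [653.2, -17.1, 172.7]]
handle top 724 [[628.8, -43.2, 207.1], [636.5, -33.7, 218.4], [647.5, -24.5, 220.0]]
t33.3 tcp [0.5946, -0.0577, 0.3379] yaw 88.48 shift [0.1502, -0.3083, 0.2175] turn -0.219 F [-2.4, -4.6, -0.2]
```

```bash
python3 -m creep '[[0,[0.02,-0.035,0],-0.05],[0,[0.04,-0.075,0],-0.1],[0,[0.06,-0.115,0],-0.15],[0,[0.08,-0.155,0.02],-0.219],[0,[0.1,-0.195,0.05],-0.219],[0,[0.12,-0.235,0.09],-0.219],[0,[0.14,-0.275,0.13],-0.219],[0,[0.15,-0.308,0.17],-0.219],[0,[0.15,-0.308,0.21],-0.219],[0,[0.15,-0.308,0.2175],-0.219]]'
python3 - <<'E'
from h import *
from workcell import *
s=observe(); c=camera("wrist"); drifts(c,ext(c,s)); go(.437,-.362,.005,101)
E
```

```text
time_s: 34.3
tool_pos: [0.4368, -0.3587, 0.1125]
eef_rot: [-0.003, -0.096, 0.995, 0.001]
wrist_force: [-0.8, 0.6, 0.2]
gripper_width: 1.003
grip_force: 0.0
[286, 203, 52, 172, 5260] len 0.128 end [ 0.4162 -0.3705] grasp [ 0.4377 -0.3658] axis deg -168.3 z handle 0.0321 wid [-0.015  0.016]
[177, 256, 93, 42, 1418] len 0.061 end [ 0.4709 -0.3904] grasp [ 0.472  -0.4124] axis deg 95.7 z handle 0.029 wid [-0.021  0.007]
[204, 295, 61, 80, 1001] len 0.072 end [ 0.4863 -0.3821] grasp [ 0.5063 -0.3913] axis deg 155.0 z handle 0.0296 wid [-0.014  0.014]
t34.4 tcp [0.4365, -0.3576, 0.1111] yaw 101.06 shift [-0.0003, -0.0049, 0.1061] turn 0.001 F [-0.6, 0.4, -1.4]
```

```bash
python3 -m creep '[[0.4,[0,-0.003,0.03],-0.012],[0.4,[0,-0.003,0.04],-0.012],[0.4,[0,-0.003,0.04],-0.012],[0.4,[0,-0.003,0.04],-0.012],[0.4,[0,-0.003,0.04],-0.012],[0.4,[0,-0.003,0.04],-0.012],[0.4,[0,-0.003,0.04],-0.012],[0.4,[0,-0.003,0.04],-0.012],[0.4,[0,-0.003,0.04],-0.012],[0.4,[0,-0.003,0.04],-0.012]]'
python3 - <<'E'
from h import *
from workcell import *
s=observe(); c=camera("wrist"); drifts(c,ext(c,s)); go(.4377,-.3658,.006,101.7)
E
```

```text
time_s: 35.35
tool_pos: [0.4411, -0.3606, 0.0764]
eef_rot: [0.0, -0.104, 0.995, 0.0]
wrist_force: [0.2, -0.1, 0.1]
gripper_width: 0.599
grip_force: 0.0
[284, 209, 60, 166, 6182] len 0.105 end [ 0.4162 -0.3705] grasp [ 0.4377 -0.366 ] axis deg -168.4 z handle 0.032 wid [-0.016  0.016]
[158, 266, 81, 69, 2296] len 0.055 end [ 0.4658 -0.425 ] grasp [ 0.4834 -0.4409] axis deg 159.9 z handle 0.0282 wid [-0.019  0.021]
[303, 417, 24, 42, 906] len 0.038 end [ 0.553  -0.3421] grasp [ 0.5746 -0.3375] axis deg -168.2 z handle 0.0186 wid [-0.008  0.008]
t35.4 tcp [0.441, -0.3606, 0.0764] yaw 101.93 shift [0.0043, -0.0044, 0.0704] turn 0.004 F [-0.2, 0.2, -0.1]
```

```bash
python3 -m creep '[[0.4,[0.004,-0.0045,0.02],0],[0.4,[0.004,-0.0045,0.05],0],[0.4,[0.004,-0.0045,0.07],0],[0.4,[0.004,-0.0045,0.0705],0],[1,[0.004,-0.0045,0.0705],0],[1,[0.004,-0.0045,0.0705],0],[1,[0.004,-0.0045,0.0705],0],[1,[0.004,-0.0045,0.0705],0],[1,[0.004,-0.0045,0.0705],0],[1,[0.004,-0.0045,0.0705],0]]' 40
python3 -m creep '[[1,[0,0,0],0],[1,[0,0,0],0],[1,[0,0,0],0],[1,[0,0,-0.01],0],[1,[0,0,-0.03],0],[1,[0,0,-0.06],0],[1,[0,0,-0.1],0],[1,[0,0,-0.14],0],[1,[0,0,-0.155],0],[1,[0,0,-0.155],0]]'
python3 -m creep '[[1,[0,0,0],0],[1,[0,0,0],0],[1,[0,0,0],0],[1,[0,0,0],0],[1,[0,0,0],0],[1,[0,0,0],0],[1,[0,0,0],0],[1,[0,0,0],0],[1,[0,0,0],0],[1,[0,0,0],0]]' 6
python3 -c "
from h import *
held(); tilt(); go(.573,-.0866,.215,88.7)"
```

```text
time_s: 36.4
tool_pos: [0.4386, -0.3662, 0.0065]
eef_rot: [0.001, -0.104, 0.995, -0.0]
wrist_force: [-0.0, -0.9, 4.8]
gripper_width: 0.24
grip_force: 40.0
time_s: 37.4
tool_pos: [0.4388, -0.3662, 0.1624]
eef_rot: [0.001, -0.104, 0.995, -0.001]
wrist_force: [0.3, 0.0, -3.5]
gripper_width: 0.243
grip_force: 40.0
time_s: 38.4
tool_pos: [0.438, -0.3659, 0.161]
eef_rot: [0.0, -0.104, 0.995, -0.0]
wrist_force: [0.4, 0.1, -1.5]
gripper_width: 0.254
grip_force: 6.0
t38.4 tcp [0.438, -0.3659, 0.161] F [0.4, 0.1, -1.5]
 wood 5/50/95% [[-13.3, -8.1, -25.4], [-8.2, -0.6, 16.5], [3.7, 7.6, 18.5]] 3025
 guard [[-15.2, -16.5, -35.0], [-6.0, -11.8, -33.2], [4.3, 16.0, -31.4]] 715
handle end z 18.7 front x = -12.5 at z=0, tilt -5.9 deg 368
t38.5 tcp [0.4381, -0.3659, 0.161] yaw 101.92 shift [-0.1897, 0.2454, -0.054] turn 0.231 F [0.3, 0.2, -1.3]
```

```bash
python3 -m creep '[[1,[0,0,0.003],0],[1,[0,0,0.006],0],[1,[0,0,0.009],0],[1,[0,0,0.012],0],[1,[0,0,0.015],0],[1,[0,0,0.018],0],[1,[0,0,0.018],0],[1,[0,0,0.018],0],[1,[0,0,0.018],0],[1,[0,0,0.018],0]]' 6
python3 -c "
from h import *
held(); tilt()"
python3 -m creep '[[1,[0,0,0],0],[1,[0,0,0],0],[1,[0,0,0],0],[1,[0,0,0],0],[1,[0,0,-0.02],0],[1,[0,0,-0.03],0],[1,[0,0,-0.03],0],[1,[0,0,-0.03],0],[1,[0,0,-0.03],0],[1,[0,0,-0.03],0]]' 40
python3 -c "
from h import *
held(); tilt(); go(.573,-.0866,.215,88.7)"
```

```text
time_s: 39.5
tool_pos: [0.4389, -0.3667, 0.1441]
eef_rot: [0.001, -0.104, 0.995, -0.001]
wrist_force: [-1.5, 0.7, 5.4]
gripper_width: 0.248
grip_force: 6.0
t39.5 tcp [0.4389, -0.3667, 0.1441] F [-1.5, 0.7, 5.4]
 wood 5/50/95% [[-19.0, -8.1, -8.8], [-13.5, -1.0, 32.7], [-2.2, 7.0, 34.8]] 3484
 guard [[-19.0, -17.2, -19.2], [-11.0, -12.7, -17.1], [-2.0, 14.7, -15.2]] 734
handle end z 35.1 front x = -15.8 at z=0, tilt -7.4 deg 411
time_s: 40.6
tool_pos: [0.4377, -0.3655, 0.1721]
eef_rot: [-0.001, -0.104, 0.995, 0.0]
wrist_force: [-0.3, 1.2, -3.4]
gripper_width: 0.241
grip_force: 40.0
t40.6 tcp [0.4377, -0.3655, 0.1721] F [-0.3, 1.2, -3.4]
 wood 5/50/95% [[-18.9, -8.1, -9.0], [-13.3, -1.0, 32.7], [-2.1, 7.0, 34.8]] 3484
 guard [[-19.2, -17.5, -19.2], [-11.0, -12.8, -17.3], [-2.1, 14.7, -15.6]] 745
handle end z 35.1 front x = -15.9 at z=0, tilt -7.0 deg 397
t40.7 tcp [0.4378, -0.3656, 0.1723] yaw 101.93 shift [-0.1899, 0.2451, -0.0427] turn 0.231 F [-0.1, -0.1, -3.1]
```

```bash
python3 -m creep '[[1,[0,0,0.01],0],[1,[0,0,0.018],0],[1,[0,0,0.023],0],[1,[0,0,0.023],0],[1,[0,0,0.023],0],[1,[0,0,0.023],0],[1,[0,0,0.023],0],[1,[0,0,0.023],0],[1,[0,0,0.023],0],[1,[0,0,0.023],0]]' 40
python3 -m creep '[[1,[0,0,0],0],[1,[0,0,0],0],[1,[0,0,0],0],[1,[0,0,0],0],[1,[0,0,0],0],[1,[0,0,0],0],[1,[0,0,0],0],[1,[0,0,0],0],[1,[0,0,0],0],[1,[0,0,0],0]]' 6
python3 -m creep '[[1,[0,0,0],0],[1,[0,0,0],0],[1,[0,0,0],0],[1,[0,0,0],0],[1,[0,0,-0.02],0],[1,[0,0,-0.06],0],[1,[0,0,-0.06],0],[1,[0,0,-0.06],0],[1,[0,0,-0.06],0],[1,[0,0,-0.06],0]]' 40
python3 -c "
from h import *
held(); tilt(); go(.573,-.0866,.205,88.7)"
```

```text
time_s: 41.7
tool_pos: [0.4381, -0.3658, 0.15]
eef_rot: [0.0, -0.104, 0.995, -0.0]
wrist_force: [0.4, 0.0, -3.0]
gripper_width: 0.244
grip_force: 40.0
time_s: 42.7
tool_pos: [0.438, -0.3658, 0.1498]
eef_rot: [-0.0, -0.104, 0.995, 0.0]
wrist_force: [-0.5, -0.6, -2.5]
gripper_width: 0.25
grip_force: 6.0
time_s: 43.7
tool_pos: [0.4374, -0.3651, 0.2086]
eef_rot: [-0.001, -0.104, 0.995, 0.001]
wrist_force: [-0.0, -0.3, -3.8]
gripper_width: 0.248
grip_force: 40.0
t43.7 tcp [0.4374, -0.3651, 0.2086] F [-0.0, -0.3, -3.8]
 wood 5/50/95% [[-18.9, -8.1, -9.2], [-13.3, -1.1, 32.4], [-1.9, 6.9, 34.5]] 3474
 guard [[-19.0, -17.5, -19.3], [-11.0, -12.9, -17.5], [-2.2, 14.7, -15.7]] 747
handle end z 34.7 front x = -15.9 at z=0, tilt -6.6 deg 408
t43.8 tcp [0.4376, -0.3654, 0.2089] yaw 101.93 shift [-0.1901, 0.2448, 0.0039] turn 0.231 F [0.1, 0.2, -3.5]
```

```bash
python3 -m creep '[[1,[-0.03,0.03,0.005],0.03],[1,[-0.055,0.065,0.005],0.1],[1,[-0.08,0.1,0.005],0.17],[1,[-0.105,0.135,0.005],0.231],[1,[-0.13,0.17,0.005],0.231],[1,[-0.155,0.205,0.005],0.231],[1,[-0.175,0.23,0.005],0.231],[1,[-0.19,0.2446,0.005],0.231],[1,[-0.19,0.2446,0.005],0.231],[1,[-0.19,0.2446,0.005],0.231]]'
python3 -c "
from h import *
held(); tilt(); go(.644,-.0883,.2,88.7)"
```

```text
time_s: 44.8
tool_pos: [0.573, -0.0884, 0.2045]
eef_rot: [-0.0, 0.012, 1.0, -0.001]
wrist_force: [-1.0, 0.5, -3.1]
gripper_width: 0.246
grip_force: 40.0
t44.8 tcp [0.573, -0.0884, 0.2045] F [-1.0, 0.5, -3.1]
 wood 5/50/95% [[-19.0, -7.5, -8.5], [-13.7, 0.5, 32.4], [-2.6, 7.9, 34.4]] 3550
 guard [[-19.1, -14.8, -19.3], [-11.8, 12.7, -17.4], [-4.2, 17.3, -15.8]] 782
handle end z 34.9 front x = -16.0 at z=0, tilt -7.3 deg 410
t44.9 tcp [0.5726, -0.0895, 0.2048] yaw 88.51 shift [-0.0714, 0.0031, 0.0047] turn -0.003 F [0.5, -1.2, -2.6]
```

```bash
python3 -m creep '[[1,[0,0,0],0],[1,[0,0,0],0],[1,[0,0,0],0],[1,[0,0,0],0],[1,[0,0,0],0],[1,[0,0,0],0],[1,[0,0,0],0],[1,[0,0,0],0],[1,[0,0,0],0],[1,[0,0,0],0]]'
python3 -c "
from h import *
go(.644,-.0883,.2,88.7)"
```

```text
time_s: 45.9
tool_pos: [0.5734, -0.0872, 0.2049]
eef_rot: [-0.0, 0.011, 1.0, -0.0]
wrist_force: [0.2, -0.5, -2.8]
gripper_width: 0.247
grip_force: 40.0
t45.9 tcp [0.5734, -0.0872, 0.2049] yaw 88.70 shift [-0.0706, 0.0005, 0.0049] turn -0.000 F [0.2, -0.5, -2.8]
```

```bash
python3 -m creep '[[1,[-0.01,0.0005,0.002],0],[1,[-0.02,0.0005,0.002],0],[1,[-0.03,0.0005,0.002],0],[1,[-0.04,0.0005,0.002],0],[1,[-0.05,0.0005,0.002],0],[1,[-0.06,0.0005,0.002],0],[1,[-0.068,0.0005,0.002],0],[1,[-0.0705,0.0005,0.002],0],[1,[-0.0705,0.0005,0.002],0],[1,[-0.0705,0.0005,0.002],0]]'
python3 -c "
from h import *
held()"
```

```text
time_s: 46.9
tool_pos: [0.6435, -0.0885, 0.2028]
eef_rot: [-0.0, 0.012, 1.0, 0.0]
wrist_force: [-0.8, 0.6, -3.0]
gripper_width: 0.242
grip_force: 40.0
t46.9 tcp [0.6435, -0.0885, 0.2028] F [-0.8, 0.6, -3.0]
 wood 5/50/95% [[-19.0, -7.5, -8.6], [-13.7, 0.4, 32.4], [-2.6, 7.9, 34.4]] 3561
 guard [[-36.4, -14.9, -54.2], [-12.3, 12.5, -17.5], [-4.3, 17.4, -15.8]] 835
```

```bash
python3 -m creep '[[1,[0,0,0.003],0],[1,[0,0,0.006],0],[1,[0,0,0.009],0],[1,[0,0,0.012],0],[1,[0,0,0.014],0],[1,[0,0,0.015],0],[1,[0,0,0.016],0],[1,[0,0,0.016],0],[1,[0,0,0.016],0],[1,[0,0,0.016],0]]'
```

```text
time_s: 47.95
tool_pos: [0.6439, -0.0883, 0.1871]
eef_rot: [0.0, 0.011, 1.0, 0.0]
wrist_force: [-1.6, 0.4, -0.1]
gripper_width: 0.243
grip_force: 40.0
```

Contact is starting (the weight is taken). I'll press 2 mm more, release, and lift.

```bash
python3 -m creep '[[1,[0,0,0.001],0],[1,[0,0,0.002],0],[1,[0,0,0.002],0],[0.6,[0,0,0.002],0],[0.6,[0,0,0.002],0],[0.6,[0,0,0.002],0],[0.6,[0,0,0.002],0],[0.6,[0,0,0.002],0],[0.6,[0,0,0.002],0],[0.6,[0,0,0.002],0]]'
python3 -m creep '[[0.6,[0,0,-0.02],0],[0.6,[0,0,-0.05],0],[0.6,[0,0,-0.1],0],[0.6,[0.02,0,-0.13],0],[0.6,[0.05,0.02,-0.14],0],[0.6,[0.05,0.04,-0.15],0],[0.6,[0.05,0.05,-0.15],0],[0.6,[0.05,0.05,-0.15],0],[0.6,[0.05,0.05,-0.15],0],[0.6,[0.05,0.05,-0.15],0]]'
python3 - <<'E'
from h import *
from workcell import *
hung(-.088);hung(-.034);hung(.02)
t=camera("top"); drifts(t,ext(t)); drifts(t,ext(t),(.36,.59),(-.6,.08))
s=observe(); w=camera("wrist"); np.savez("w9.npz",E=ext(w,s),**w)
cv2.imwrite("pics/f9.png",np.vstack([cv2.resize(t["image"][80:340,110:480],(740,350)),cv2.resize(w["image"][0:340],(740,250))]))
go(.66,.251,.3,88.7)
E
```

```text
time_s: 48.95
tool_pos: [0.6439, -0.0884, 0.1848]
eef_rot: [-0.0, 0.011, 1.0, -0.0]
wrist_force: [0.3, -0.1, 0.0]
gripper_width: 0.4
grip_force: 0.0
time_s: 49.95
tool_pos: [0.595, -0.0385, 0.3341]
eef_rot: [-0.001, 0.012, 1.0, -0.001]
wrist_force: [-0.7, -0.2, 0.2]
gripper_width: 0.4
grip_force: 0.0
guard 802 [[624.8, -103.5, 163.8], [632.0, -81.6, 168.8], [654.9, -70.7, 172.9]]
handle top 352 [[631.1, -96.7, 205.7], [635.6, -91.2, 218.2], [647.4, -81.9, 219.7]]
guard 820 [[622.0, -49.8, 165.0], [629.5, -34.1, 168.8], [653.1, -17.0, 172.0]]
handle top 729 [[628.7, -43.1, 206.9], [636.2, -33.5, 218.4], [647.5, -24.2, 220.1]]
guard 812 [[622.7, 3.3, 164.0], [629.8, 14.0, 168.8], [652.1, 36.5, 172.9]]
handle top 744 [[629.3, 10.3, 207.0], [637.0, 19.1, 218.4], [647.8, 29.1, 219.8]]
t50.2 tcp [0.5951, -0.0378, 0.3346] yaw 88.64 shift [-0.0581, 0.2903, 0.0345] turn -0.001 F [-0.4, 0.2, 0.6]
```

View pics/f9.png

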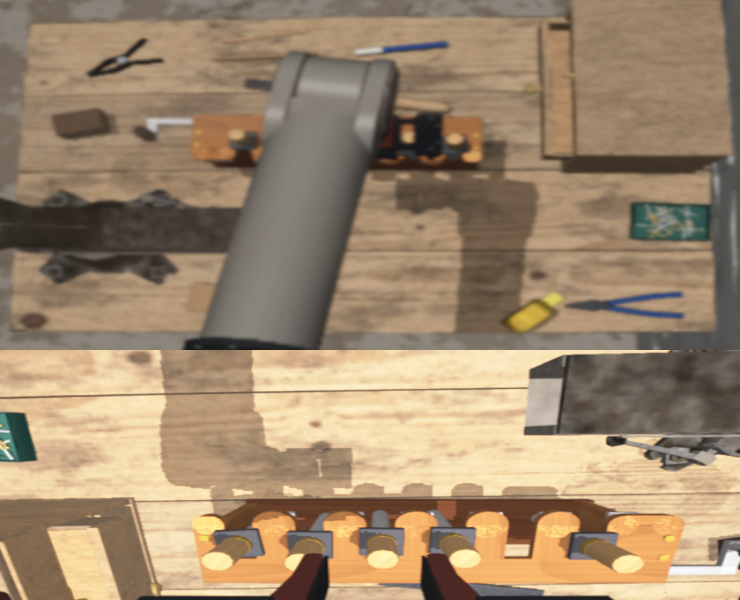

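All three drifts hang now, with guards around (308,540), (382,540) and (455,540) in the lower picture, and the bench is clear of loose drifts. Next I'll close the bar.

```bash
python3 -m creep '[[0,[-0.01,0.04,0],0],[0,[-0.02,0.08,0],0],[0,[-0.03,0.125,0],0],[0,[-0.04,0.17,0],0],[0,[-0.05,0.215,0],0],[0,[-0.058,0.255,0],0],[0,[-0.058,0.2905,0.01],0],[0,[-0.058,0.2905,0.04],0],[0,[-0.058,0.2905,0.07],0],[0,[-0.058,0.2905,0.07],0]]'
python3 - <<'E'
from h import *
from workcell import *
s=observe(); c=camera("wrist"); P=pts(c,ext(c,s)); hsv=cv2.cvtColor(c["image"],cv2.COLOR_BGR2HSV)
m=(hsv[...,2]<70)&(P[...,2]>.195)&(P[...,2]<.22)&(abs(P[...,1]-.25)<.03)&(abs(P[...,0]-.66)<.03)
print(m.sum(),np.percentile(P[m],[3,50,97],axis=0).round(4).tolist()); go(.6585,.251,.171,88.7)
E
```

```text
time_s: 51.2
tool_pos: [0.6573, 0.2516, 0.2601]
eef_rot: [-0.004, 0.011, 1.0, -0.002]
wrist_force: [0.0, -1.2, 0.2]
gripper_width: 0.999
grip_force: 0.0
1008 [[0.6488, 0.2435, 0.1972], [0.6554, 0.2514, 0.2106], [0.6651, 0.2597, 0.212]]
t51.2 tcp [0.6586, 0.2516, 0.2631] yaw 88.69 shift [-0.0003, -0.0004, 0.0921] turn -0.000 F [0.6, 0.0, 1.5]
```

```bash
python3 -m creep '[[0,[0,0,0.04],0],[0,[0,0,0.08],0],[0,[0,0,0.092],0],[1,[0,0,0.092],0],[1,[0,0,0.092],0],[1,[0,0,0.092],0],[1,[0,0,0.092],0],[1,[0,0,0.092],0],[1,[0,0,0.092],0],[1,[0,0,0.092],0]]' 20
python3 -m creep '[[1,[0,0,0],0],[1,[0,0,0],0],[1,[0,0,0],0],[1,[0,-0.003,0],0],[1,[0,-0.006,0],0],[1,[0,-0.009,0],0],[1,[0,-0.012,0],0],[1,[0,-0.015,0],0],[1,[0,-0.018,0],0],[1,[0,-0.02,0],0]]'
python3 -m creep '[[1,[0,-0.001,0],0],[1,[0,-0.002,0],0],[1,[0,-0.003,0],0],[1,[0,-0.004,0],0],[1,[0,-0.004,0],0],[1,[0,-0.004,0],0],[1,[0,-0.004,0],0],[1,[0,-0.004,0],0],[1,[0,-0.004,0],0],[1,[0,-0.004,0],0]]'
```

```text
time_s: 52.25
tool_pos: [0.6597, 0.252, 0.1731]
eef_rot: [0.0, 0.011, 1.0, 0.0]
wrist_force: [-0.5, -1.4, -0.2]
gripper_width: 0.4
grip_force: 0.0
time_s: 53.25
tool_pos: [0.6591, 0.2315, 0.1728]
eef_rot: [-0.0, 0.012, 1.0, -0.0]
wrist_force: [-0.2, 0.4, -0.3]
gripper_width: 0.226
grip_force: 20.0
time_s: 54.25
tool_pos: [0.6591, 0.2287, 0.1728]
eef_rot: [0.0, 0.011, 1.0, 0.0]
wrist_force: [0.4, 5.3, -2.7]
gripper_width: 0.221
grip_force: 20.0
```

```bash
python3 -m creep '[[0.3,[0,0.0005,0],0],[0.3,[0,0.0005,0],0],[0.3,[0,0.0005,0],0],[0.3,[0,0.0005,0],0],[0.3,[0,0.0005,0],0],[0.3,[0,0.0005,0],0],[0.3,[0,0.0005,-0.03],0],[0.3,[0,0.0005,-0.08],0],[0.3,[0,0.0005,-0.13],0],[0.3,[0.02,-0.01,-0.16],0]]'
python3 -m creep '[[0.3,[0.01,-0.03,-0.03],0],[0.3,[0.03,-0.06,-0.07],0],[0.3,[0.05,-0.09,-0.1],0],[0.3,[0.07,-0.1,-0.12],0],[0.3,[0.09,-0.11,-0.12],0],[0.3,[0.12,-0.11,-0.12],0],[0.3,[0.12,-0.11,-0.12],0],[0.3,[0.12,-0.11,-0.12],0],[0.3,[0.12,-0.11,-0.12],0],[0.3,[0.12,-0.11,-0.12],0]]'
python3 - <<'E'
from h import *
from workcell import *
s=observe(); c=camera("wrist"); P=pts(c,ext(c,s)); hsv=cv2.cvtColor(c["image"],cv2.COLOR_BGR2HSV); print(s["tool_pos"])
m=(P[...,0]>.6)&(P[...,0]<.62)&(P[...,1]>-.16)&(P[...,1]<.16)&(P[...,2]>.138)&(P[...,2]<.157)&(hsv[...,1]<70)
k,l,st,_=cv2.connectedComponentsWithStats(m.astype(np.uint8))
for i in range(1,k):
    if st[i,4]>15: q=P[l==i]*1000; print("catch y %.0f..%.0f"%tuple(np.percentile(q[:,1],[3,97])))
m=(hsv[...,2]<70)&(P[...,2]>.195)&(P[...,2]<.22)&(abs(P[...,1]-.23)<.04)&(abs(P[...,0]-.66)<.03)
print("knob",m.sum(),np.percentile(P[m],[3,50,97],axis=0).round(4).tolist() if m.sum() else 0)
for y in(-.088,-.034,.02): hung(y)
t=camera("top"); drifts(t,ext(t),(.25,.59),(-.6,.08))
E
```

```text
time_s: 55.25
tool_pos: [0.6409, 0.2194, 0.3366]
eef_rot: [0.003, 0.011, 1.0, 0.001]
wrist_force: [-0.4, -0.1, 0.8]
gripper_width: 0.699
grip_force: 0.0
time_s: 56.25
tool_pos: [0.5171, 0.1112, 0.4526]
eef_rot: [-0.0, 0.012, 1.0, -0.0]
wrist_force: [0.2, -0.9, 0.1]
gripper_width: 0.703
grip_force: 0.0
[0.51705141 0.11121327 0.45255076]
catch y -147..-128
catch y -92..-73
catch y -37..-17
catch y 15..37
catch y 69..90
catch y 123..146
knob 26 [[0.6479, 0.2313, 0.1967], [0.6491, 0.2338, 0.205], [0.6527, 0.2361, 0.2114]]
guard 487 [[625.1, -102.3, 163.8], [633.4, -78.7, 168.7], [658.8, -69.5, 172.6]]
handle top 394 [[631.9, -95.3, 206.2], [639.8, -84.5, 218.3], [650.7, -76.4, 220.2]]
guard 426 [[622.3, -48.3, 163.8], [629.6, -25.9, 168.7], [653.6, -16.7, 172.8]]
handle top 382 [[629.0, -41.0, 206.3], [636.6, -30.5, 218.2], [647.7, -22.1, 220.1]]
guard 288 [[623.0, 18.5, 163.5], [633.9, 32.0, 168.8], [655.9, 37.5, 172.5]]
handle top 0 0
```

```bash
python3 -c "
from workcell import *
print(finish_job())"
```

```text
the job is handed in; nothing more can be done
None
```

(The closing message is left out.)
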